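# Empty the cutlery dryer's catch tray into the sorting tote

### The job

Turn the cutlery dryer's dial to the red stop mark, then pull its catch tray all the way out and put every finished piece into the tote: turquoise spoons in the lane with the turquoise floor, steel forks in the lane with the grey floor, each lying wholly inside. Only when the tray is empty, slide it fully home and then set the dial to the green standby mark; the dial stays at stop as long as the tray is out. Leave the other things on the counter where they are.

Things in the scene. Friction and masses are not known exactly. Their poses are not given: they have to be found in the camera images.
- machine: fixed countertop cutlery dryer, white, 400 (x) x 420 (y) x 180 mm, flat top deck, steel hopper on the rear half of the deck rising to 240 mm. Origin on the counter under the middle of its outlet face; its +y points out of the outlet, towards the operator, its body reaches 420 mm to -y. The outlet is an opening 330 mm wide and 100 mm high in that face, with the catch tray in it; the face goes straight up above it
- dial (a joint): dial on the deck, radians, anticlockwise from above positive, range -2.3 to 1.3: 0 = white pointer at the red stop mark (straight towards the outlet side, machine +y), 0.9 = pointer at the green standby mark, -0.8 to -2.0 = white drying marks; stays where it is left, turns against about 0.05 N m
- dial_grip (a point): middle of the dial's black grip bar, on its axis, 212 mm above the counter; the bar is 50 mm long along this point's y axis (its white pointer is at the +y end), 14 mm wide along x; its top is 11 mm above this point and its foot 19 mm below
- tray (a joint): sliding dark grey catch tray, m: 0 = fully home in the machine, 0.11 = pulled fully out along machine +y; stays where it is left, slides against about 2 N
- tray_handle (a point): middle of the tray's light grey handle bar: a 10 mm thick round bar, 90 mm long along machine x, standing on the tray's front wall with its axis 76 mm above the counter, 27 mm clear over the wall, and open below between its posts. Site axes are parallel to the machine's. Tray: inner floor 310 mm (machine x) x 195 mm (y), 12 mm above the counter, its front wall right under the bar, walls 44 mm above the counter. Home, the handle is 108 mm in front of the outlet face
- tote: loose white carrying tote, 200 mm (own x) x 205 mm (y) x 65 mm tall, about 0.8 kg, walls 5 mm, floor 6 mm, lugs 18 mm beyond each x end at the rim; origin under its middle. A wall along x at y = 0 makes two lanes, each 190 x 95 mm inside: turquoise floor liner on the +y side, grey liner on the -y side
- spoon_a: turquoise plastic child's spoon, 140 mm long along its own x axis, head towards +x; handle 14 mm wide, 11 mm thick, from x = -70 to +5 mm; head 28 mm wide; origin at mid length on its underside; it balances about 10 mm to the handle side of the origin; about 30 g; at the start it lies flat in the tray, handle end towards machine +y, head under the outlet's roof until the tray is pulled out; may be absent (None)
- fork_a: stainless steel child's fork, 140 mm long along its own x axis, head towards +x; handle 14 mm wide, 11 mm thick, from x = -70 to +5 mm; head 24 mm wide; origin at mid length on its underside; it balances about 10 mm to the handle side of the origin; about 45 g; at the start it lies flat in the tray, handle end towards machine +y, head under the outlet's roof until the tray is pulled out; may be absent (None)
- spoon_b: turquoise plastic child's spoon, 140 mm long along its own x axis, head towards +x; handle 14 mm wide, 11 mm thick, from x = -70 to +5 mm; head 28 mm wide; origin at mid length on its underside; it balances about 10 mm to the handle side of the origin; about 30 g; at the start it lies flat in the tray, handle end towards machine +y, head under the outlet's roof until the tray is pulled out; may be absent (None)
- fork_b: stainless steel child's fork, 140 mm long along its own x axis, head towards +x; handle 14 mm wide, 11 mm thick, from x = -70 to +5 mm; head 24 mm wide; origin at mid length on its underside; it balances about 10 mm to the handle side of the origin; about 45 g; at the start it lies flat in the tray, handle end towards machine +y, head under the outlet's roof until the tray is pulled out; may be absent (None)
- spoon_c: turquoise plastic child's spoon, 140 mm long along its own x axis, head towards +x; handle 14 mm wide, 11 mm thick, from x = -70 to +5 mm; head 28 mm wide; origin at mid length on its underside; it balances about 10 mm to the handle side of the origin; about 30 g; at the start it lies flat in the tray, handle end towards machine +y, head under the outlet's roof until the tray is pulled out; may be absent (None)
- jar: lidded glass jar, 72 mm across, 95 mm tall; loose, not part of the job; origin under its middle
- beaker: orange child's beaker, 72 mm across, 85 mm tall; loose, not part of the job; origin under its middle
- soap: clear bottle with white cap, 60 mm across, 160 mm tall; loose, not part of the job; origin under its middle
- bowl: white ceramic bowl, 124 mm across, 48 mm tall; loose, not part of the job; origin under its middle
- tin: tin with a card-brown label, 80 mm across, 100 mm tall; loose, not part of the job; origin under its middle
- wipes: white box, 70 x 110 x 55 mm; loose, not part of the job; origin under its middle
- brush: pastry brush, 190 mm long, lying along its own x axis; loose, not part of the job
Things that resemble listed ones, but are neither listed nor needed, are in the scene too. Leave any blue look-alike of the spoon_a alone.

How it is judged:
By the outcome, as a careful person would: the job done as asked, in the order asked, and still so for the second after the job is handed in, with the robot touching nothing.
Of spoon_a, fork_a, spoon_b, fork_b, spoon_c only 3 to 5 are there at a start; the rules pass over those that are not, and their reading is None.
At some moment in a run one of tote may be knocked a few centimetres aside while the robot is not near it.
Once in a run the grip may slacken for a moment while it holds something.
It also fails if it takes over 210 s, if anything falls off the work surface, if the arm or the gripper's body presses on something with over 40 N, if the wrist force passes 120 N, or if a joint passes its speed limit or range.

### The arm

A 7-joint arm with a two-finger parallel gripper is mounted at the origin on the work surface. World frame = base frame: x ahead of the robot, y to its left, z up, the work surface at z = 0. Lengths are in m, angles in degrees, forces in N, time in s.
With the tool pointing down it reaches from about 0.425 to 0.875 m from the base axis. Payload 4.7 kg.
Tool frame: the origin (TCP) lies midway between the tips of the shut fingers; the grasp point (between the pads) lies 19 mm behind it; z points along the fingers, y is the direction in which the jaws open and shut (so a half turn about z gives the same grasp; the last joint's range is limited). The gripper opens to 87 mm and grips with 3 to 60 N. Pads are 19 mm wide; open, the fingers measure 117 mm over their backs; the gripper's body (75 mm by 190 mm) begins 51 mm behind the grasp point.
Start: joints at [73.459, 18.392, -4.016, 83.108, 1.295, 78.541, -3.26], TCP at [0.194, -0.62, 0.223] pointing down, gripper open.
Joint ranges: [-163.93, 163.93], [-17.29, 119.83], [-79.2, 71.16], [3.27, 140.29], [-89.18, 269.18], [5.43, 117.66], [-154.24, 154.24]. Speed limits (degrees/s): [147.25, 147.25, 180, 180, 180, 180, 180].

### API

Orientations are given as a 3x3 rotation matrix whose columns are the frame's x, y, z axes.
In Python, from cell import env gives the robot as it stands.
- The arm moves only by the tool jog_arm, never from a script. Its argument "rows" is a list that holds one entry, the list of rows, each a list of 5 numbers: the shift along the tool's x, y, z in m, then the turn about the tool's z in degrees, then the closure in counts, from 0 (fully open) to 255 (shut). A call has 1 to 8 rows; each row shifts and turns the commanded pose from where the row before left it, along the tool's axes as they then stand; what a row does not reach is not made up. A row lasts 1/10 s, in which the tool goes at most 50 mm and 8.59 degrees, less where a joint would pass 70% of its speed; a pose out of reach is approached as far as the arm can. A call is refused whole if a number of a shift passes 0.05 or a number of a turn 8.59, either way. A call with a gripper value outside its range is refused whole. The fingers move at their own pace and stop on an object; "grip_force" is the grip in N (left out, the last holds). Time passes only in rows, so rows that do not move let the fingers close. It gives the time, the measured TCP pose, the force and the opening at its end, in the units of the state.
- env.get_state(): the state, without advancing time (a new reading comes with each control period).
- env.grab_frame(name): name is "scene" or "top" or "wrist"; returns the picture (480x640x3 uint8, red, green, blue); there is no depth.
- env.camera_params(name): a dict with "fx", "fy", "cx", "cy" (pixels), "position" and "rotation" of the camera in the world; the wrist camera has in their place "hand_eye" (4x4, takes a point from camera to tool coordinates, whose origin is the TCP and whose axes are the flange's). Camera axes: x right, y down, z forward; pixel columns grow to the right and rows downward; lengths in m; the calibration is good to about 2 mm. A picture is of the moment at which its call begins: read the wrist's pose just before it. camera_params takes no time and is no camera call.
- env.sign_off(): hands the job in, once; it reports no verdict.
The state is a dict: "t": time; "joints": joint angles; "joint_vel": joint speeds; "tau": joint torques, N m; "ee_pos": TCP position; "ee_rot": TCP orientation; "ft_force": force on the tool from outside, world axes, zero at the start; "torque": the same for the moment, N m; "gripper_width": finger opening in m.
Only numpy, scipy, OpenCV 4.12 (cv2) and the standard library are available. Lean on these libraries where they do the work, as an engineer would, in place of code of your own. Each camera call takes 0.05 s, during which the arm holds its last target.

## Working session

There is one attempt and no reset: what is moved stays moved. The work goes in short steps, Python scripts to look and compute and a tool call to move; the robot and the scene stay as the last step left them, time stands still between calls to the robot, and variables do not carry over. Pictures are saved under pics/ and viewed, and the job is handed in when it is done.

Besides the shell and the picture viewer there is one more tool, called after "Request:" in YAML: its name, and indented under it one key for each argument. jog_arm: Moves the arm, as the interface text tells. Its arguments: {"type":"object","properties":{"rows":{"type":"array","items":{"type":"array","items":{"type":"array","items":{"type":"number"}}}},"grip_force":{"type":"number"}},"required":["rows"]}

```bash
mkdir -p pics; ls
python3 - <<'E'
from cell import env
import cv2
s=env.get_state()
print({k:s[k] for k in s})
for n in("scene","top","wrist"):
    im=env.grab_frame(n); cv2.imwrite(f"pics/{n}0.png",im[:,:,::-1]); print(n,env.camera_params(n))
E
```

```text
pics
{'t': 0.0, 'joints': array([73.45922004, 18.44032359, -4.01470014, 83.17472344,  1.29501054,
       78.54318109, -3.25954368]), 'joint_vel': array([-0.04453646, -0.00735499, -0.0810241 ,  0.00451606, -0.0353458 ,
       -0.01204178,  0.02732342]), 'tau': array([-2.76991696e-04, -4.91295326e+01, -4.04038550e-01, -3.12532139e+01,
       -6.40063081e-02,  4.35277924e-02,  1.67556700e-04]), 'ee_pos': array([ 0.19359257, -0.61990536,  0.22144867]), 'ee_rot': array([[ 9.54499874e-01,  2.98210519e-01, -6.90418476e-04],
       [ 2.98211298e-01, -9.54498087e-01,  1.85023720e-03],
       [-1.07242920e-04, -1.97194176e-03, -9.99998050e-01]]), 'ft_force': array([-0.01054704,  0.50759467, -0.03503393]), 'torque': array([0.02244742, 0.02277347, 0.01165011]), 'gripper_width': 0.08661930685476166}
scene {'fx': 609.5698307953869, 'fy': 609.5698307953869, 'cx': 310.02072034140565, 'cy': 245.02677083201104, 'position': array([1.79519395, 0.07831971, 1.36621279]), 'rotation': array([[-0.03949678,  0.69214366, -0.72067826],
       [ 0.9991159 ,  0.03775174, -0.01849957],
       [ 0.01440249, -0.72077178, -0.69302281]])}
top {'fx': 595.2209726461529, 'fy': 595.2209726461529, 'cx': 319.99402517659786, 'cy': 236.19330980337105, 'position': array([0.28103483, 0.05940911, 1.47966984]), 'rotation': array([[-0.01634806, -0.9891359 ,  0.14609216],
       [-0.9997467 ,  0.01843108,  0.01291595],
       [-0.01546826, -0.14584401, -0.98918666]])}
wrist {'fx': 413.6205370624569, 'fy': 413.6205370624569, 'cx': 315.3651099801306, 'cy': 244.9555759399307, 'hand_eye': array([[-9.64870405e-05, -9.64450394e-01, -2.64263938e-01,
         7.19565389e-02],
       [ 9.99999960e-01, -1.63381881e-04,  2.31157845e-04,
        -2.07009729e-04],
       [-2.66116214e-04, -2.64263905e-01,  9.64450371e-01,
        -1.62362576e-01],
       [ 0.00000000e+00,  0.00000000e+00,  0.00000000e+00,
         1.00000000e+00]])}
```

View pics/scene0.png

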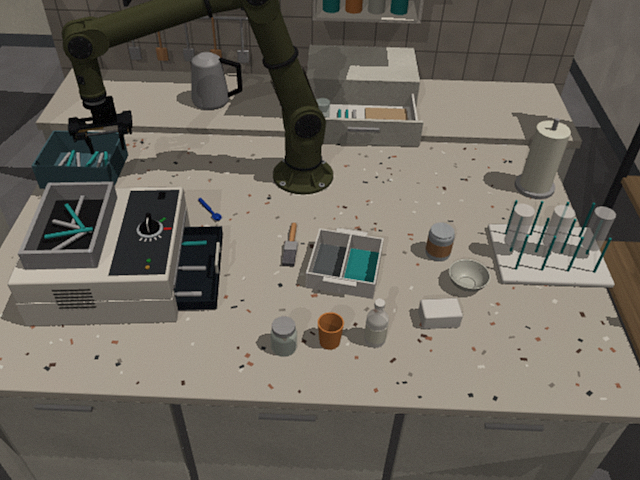

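View pics/top0.png

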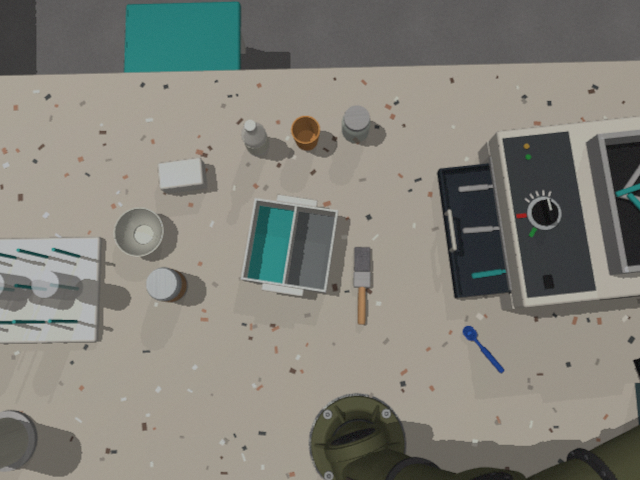

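View pics/wrist0.png

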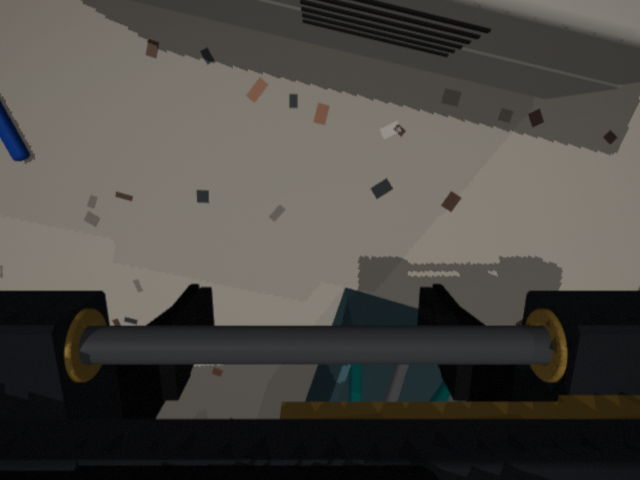

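Three handles are visible in the tray in the top view: steel at (475,188) and (480,230), turquoise at (490,273). The handle bar is at (451,230), the dial at (545,212), the tote at (291,246), and the blue look-alike spoon at (483,348). Next I'll zoom in to measure.

```bash
cat > h.py <<'E'
from cell import env
import cv2, numpy as np
CAL={n:env.camera_params(n) for n in("scene","top","wrist")}
def pose(n,s=None):
    c=CAL[n]
    if n!="wrist": return c["position"],c["rotation"]
    s=s or env.get_state(); H=c["hand_eye"]; R=np.array(s["ee_rot"])
    return np.array(s["ee_pos"])+R@H[:3,3], R@H[:3,:3]
def ray(n,uv,P=None):
    c=CAL[n]; p,R=P or pose(n)
    d=R@np.array([(uv[0]-c["cx"])/c["fx"],(uv[1]-c["cy"])/c["fy"],1]); return p,d
def onz(n,uv,z,P=None):
    p,d=ray(n,uv,P); return p+d*(z-p[2])/d[2]
def proj(n,X,P=None):
    c=CAL[n]; p,R=P or pose(n); q=R.T@(np.array(X)-p)
    return np.array([c["fx"]*q[0]/q[2]+c["cx"],c["fy"]*q[1]/q[2]+c["cy"]])
def grab(n,name=None):
    P=pose(n); im=env.grab_frame(n)[:,:,::-1].copy()
    if name: cv2.imwrite(f"pics/{name}.png",im)
    return im,P
def crop(im,x0,y0,x1,y1,name,k=4):
    cv2.imwrite(f"pics/{name}.png",cv2.resize(im[y0:y1,x0:x1],None,fx=k,fy=k,interpolation=cv2.INTER_CUBIC))
def tri(a,b):
    (p,d),(q,e)=a,b; A=np.stack([d,-e],1); t=np.linalg.lstsq(A,q-p,rcond=None)[0]
    x,y=p+d*t[0],q+e*t[1]; return (x+y)/2,np.linalg.norm(x-y)
def tooldelta(X,s=None):
    s=s or env.get_state(); return np.array(s["ee_rot"]).T@(np.array(X)-s["ee_pos"])
E
python3 - <<'E'
from h import *
t=cv2.imread("pics/top0.png"); s=cv2.imread("pics/scene0.png")
crop(t,430,120,630,310,"c1"); crop(s,100,170,240,310,"c2",5); crop(t,230,180,350,310,"c3",5)
E
```

```text
(no output)
```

View pics/c1.png

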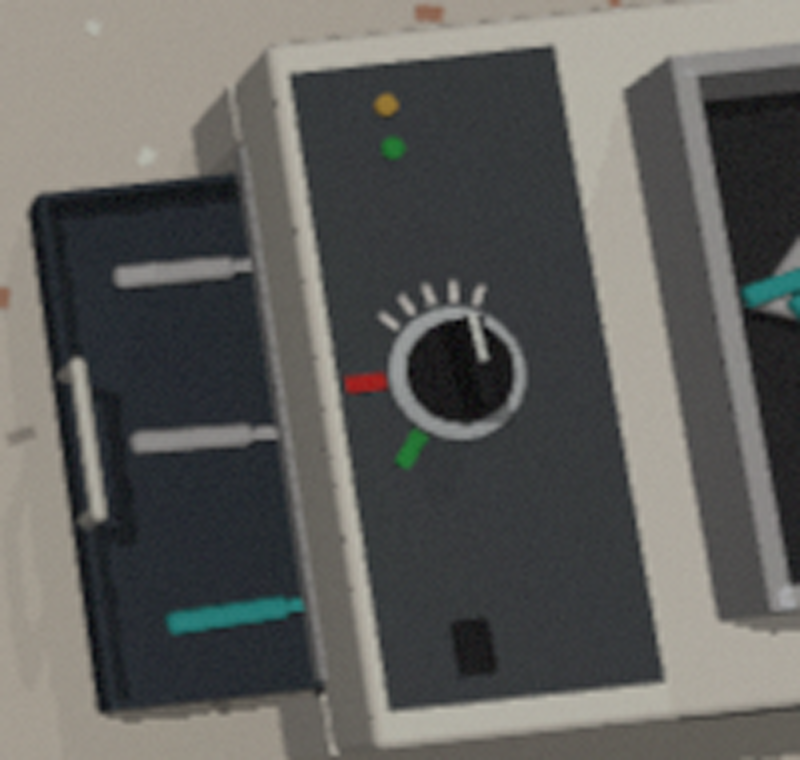

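View pics/c2.png

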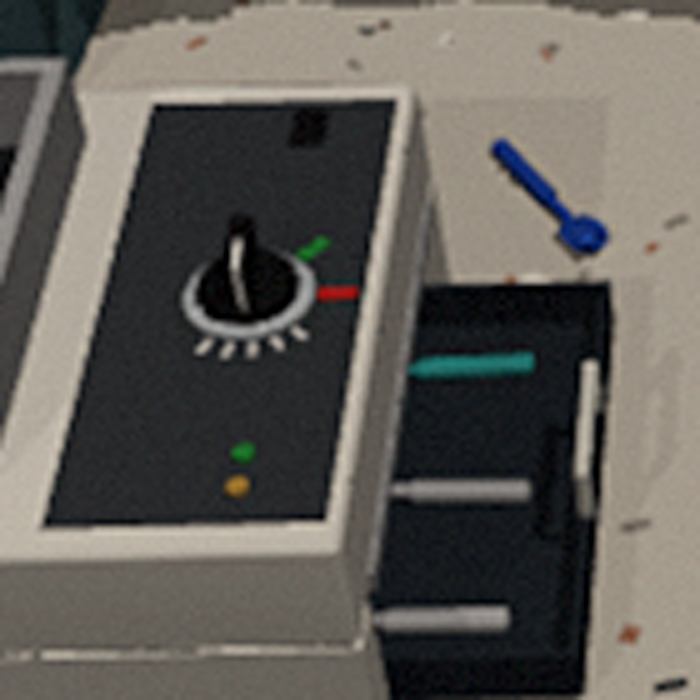

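View pics/c3.png

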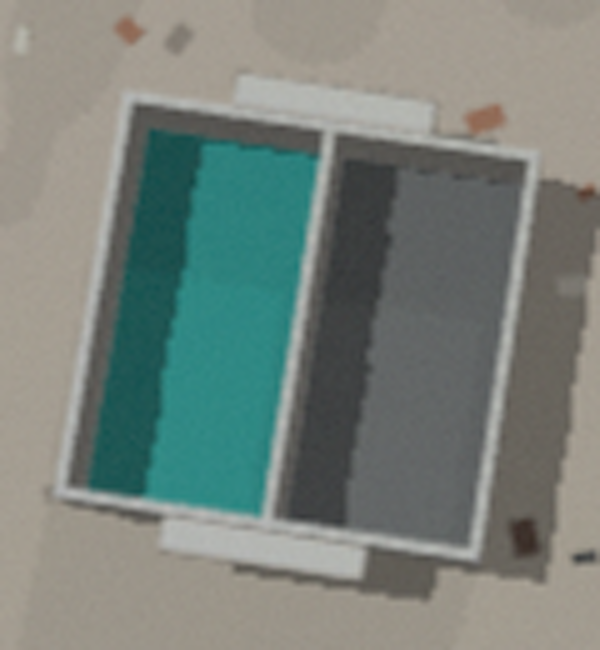

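Run:
```python
from h import *
T=lambda x,y:(430+x/4-.375,120+y/4-.375)
S=lambda x,y:(100+x/5-.4,170+y/5-.4)
np.set_printoptions(precision=4,suppress=True)
A=onz("top",T(270,48),.18);B=onz("top",T(378,745),.18); print("edge",A,B,np.linalg.norm(A-B))
ex=(A-B)/np.linalg.norm(A-B)
# machine y points world +y-ish; x = y cross z -> for y=+y world, x=+x world
print("machine x",ex,np.degrees(np.arctan2(ex[1],ex[0])))
H1=onz("top",T(74,362),.076);H2=onz("top",T(98,520),.076);print("handle",H1,H2,(H1+H2)/2,np.linalg.norm(H1-H2),np.degrees(np.arctan2(*(H1-H2)[[1,0]])))
print("handle tri",tri(ray("top",T(86,441)),ray("scene",S(589,438))))
a=np.arctan2(ex[1],ex[0]); ey=np.array([-np.sin(a),np.cos(a),0])
M=(A+B)/2; print("handle from face",((H1+H2)/2-M)@ey,((H1+H2)/2-M)@ex)
for z in(.193,.2): print("dial ring",onz("top",T(464,372),z))
P0=tri(ray("top",T(486,357)),ray("scene",S(244,310)));P1=tri(ray("top",T(474,316)),ray("scene",S(237,240)));print("ptr",P0,P1)
for n,q in dict(f1=(120,278),f1b=(238,267),f2=(136,443),f2b=(255,436),s=(172,624),sb=(290,606)).items(): print(n,onz("top",T(*q),.023))
Q=lambda x,y:(230+x/5-.4,180+y/5-.4)
C=[onz("top",Q(*q),.065) for q in((125,95),(540,152),(477,560),(57,495))]
for i in range(4): print("tote",C[i],np.linalg.norm(C[i]-C[(i+1)%4]))
print("centre",sum(C)/4,"xdir",np.degrees(np.arctan2(*((C[0]+C[1]-C[2]-C[3])[[1,0]]))))
```

```text
edge [ 0.7039 -0.327   0.18  ] [ 0.3128 -0.3617  0.18  ] 0.39267495597789637
machine x [0.9961 0.0885 0.    ] 5.078082010114805
handle [ 0.5456 -0.2297  0.076 ] [ 0.4503 -0.2393  0.076 ] [ 0.498  -0.2345  0.076 ] 0.09584115027286393 5.763545161347426
handle tri (array([ 0.5007, -0.2368,  0.0559]), np.float64(0.0038704451729135577))
handle from face 0.11034295362147929 -0.0005982358097534855
dial ring [ 0.5139 -0.4176  0.193 ]
dial ring [ 0.5127 -0.415   0.2   ]
ptr (array([ 0.5244, -0.4276,  0.1761]), np.float64(0.016903470483704042)) (array([ 0.536 , -0.4093,  0.2373]), np.float64(0.001253248659908533))
f1 [ 0.6083 -0.2717  0.023 ]
f1b [ 0.6139 -0.3454  0.023 ]
f2 [ 0.5041 -0.2763  0.023 ]
f2b [ 0.5071 -0.3497  0.023 ]
s [ 0.392  -0.2924  0.023 ]
sb [ 0.4017 -0.3648  0.023 ]
tote [0.5852 0.2352 0.065 ] 0.2035018097704581
tote [0.5532 0.0343 0.065 ] 0.19903764504534868
tote [0.357  0.0682 0.065 ] 0.20249435115570696
tote [0.3914 0.2678 0.065 ] 0.19658605800851717
centre [0.4717 0.1514 0.065 ] xdir -9.665781850552618
```

Request:
jog_arm:
  rows:
    - [[0,0,-0.05,0,0],[0,0,-0.05,0,0],[0.045,-0.0125,0,0,0],[0.045,-0.0125,0,0,0],[0.045,-0.0125,0,0,0],[0.045,-0.0125,0,0,0],[0.045,-0.0125,0,0,0],[0.045,-0.0125,0,0,0]]

```text
t: 0.95
ee_pos: [0.4304, -0.4671, 0.3223]
ee_rot: [[0.955, 0.298, -0.0], [0.298, -0.955, 0.0], [-0.0, -0.0, -1.0]]
ft_force: [0.5, -1.1, 0.4]
gripper_width: 0.087
```

Request:
jog_arm:
  rows:
    - [[0.047,-0.0125,0,0,0],[0.047,-0.0125,0,0,0],[0,0,0,6,0],[0,0,0,6,0],[0,0,0,0,0]]

```text
t: 1.45
ee_pos: [0.5116, -0.4161, 0.3219]
ee_rot: [[0.996, 0.094, -0.001], [0.094, -0.996, 0.0], [-0.001, -0.0, -1.0]]
ft_force: [0.3, -0.8, -0.6]
gripper_width: 0.0871
```

Run:
```python
from h import *
s=env.get_state(); print(s["t"],s["joints"],s["ee_pos"],s["ee_rot"])
im,P=grab("wrist","w1")
```

```text
1.45 [ 46.82735386  18.87440529 -13.63974495  71.7009249    4.39227217
  89.97775215 -50.73089579] [ 0.51162857 -0.41608119  0.32194197] [[ 9.95595160e-01  9.37512563e-02 -9.89923230e-04]
 [ 9.37515970e-02 -9.95595573e-01  3.03519183e-04]
 [-9.57107882e-04 -3.94989113e-04 -9.99999464e-01]]
```

View pics/w1.png

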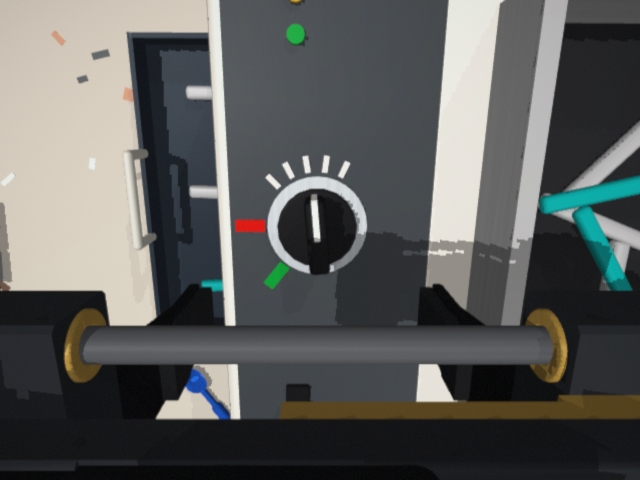

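Run:
```python
from h import *
np.set_printoptions(precision=4,suppress=True)
im=cv2.imread("pics/w1.png"); P=pose("wrist")
hsv=cv2.cvtColor(im,cv2.COLOR_BGR2HSV)
roi=im[130:290,220:420]
m=((hsv[...,0]<8)|(hsv[...,0]>172))&(hsv[...,1]>150)&(hsv[...,2]>120)
yx=np.argwhere(m[200:250,225:280]);print("red px",yx.mean(0)[::-1]+[225,200]); r=onz("wrist",yx.mean(0)[::-1]+[225,200],.181,P)
ring=(hsv[...,1]<40)&(hsv[...,2]>110); ring[:170]=0;ring[280:]=0;ring[:,:266]=0;ring[:,368:]=0
pts=np.argwhere(ring)[:,::-1].astype(np.float32); h=cv2.convexHull(pts); e=cv2.fitEllipse(h);print(e)
for z in(.182,.19): print("c",z,onz("wrist",e[0],z,P))
c=onz("wrist",e[0],.185,P); d=r-c; print("red dir yaw",np.degrees(np.arctan2(d[1],d[0])))
g=(abs(hsv[...,0]-60)<15)&(hsv[...,1]>120)&(hsv[...,2]>60); yx=np.argwhere(g[255:295,255:300]); gp=yx.mean(0)[::-1]+[255,255]; d=onz("wrist",gp,.181,P)-c; print("green yaw",gp,np.degrees(np.arctan2(d[1],d[0])))
a,b=onz("wrist",(315,196),.223,P),onz("wrist",(317,241),.223,P); print("stripe",a,b,np.degrees(np.arctan2(*(a-b)[[1,0]])))
a=onz("wrist",(319.5,262),.223,P);print("bar far end",a)
crop(im,240,150,400,290,"c4",5)
```

```text
red px [249.7042 225.4507]
((312.8871154785156, 213.9456329345703), (104.11892700195312, 121.92191314697266), 159.81045532226562)
c 0.182 [ 0.5239 -0.4133  0.182 ]
c 0.19 [ 0.5255 -0.4132  0.19  ]
red dir yaw 106.85409090757065
green yaw [276.1821 274.8526] 155.11515816787661
stripe [ 0.5436 -0.413   0.223 ] [ 0.5143 -0.4171  0.223 ] 7.989838937821975
bar far end [ 0.5001 -0.4201  0.223 ]
```

View pics/c4.png

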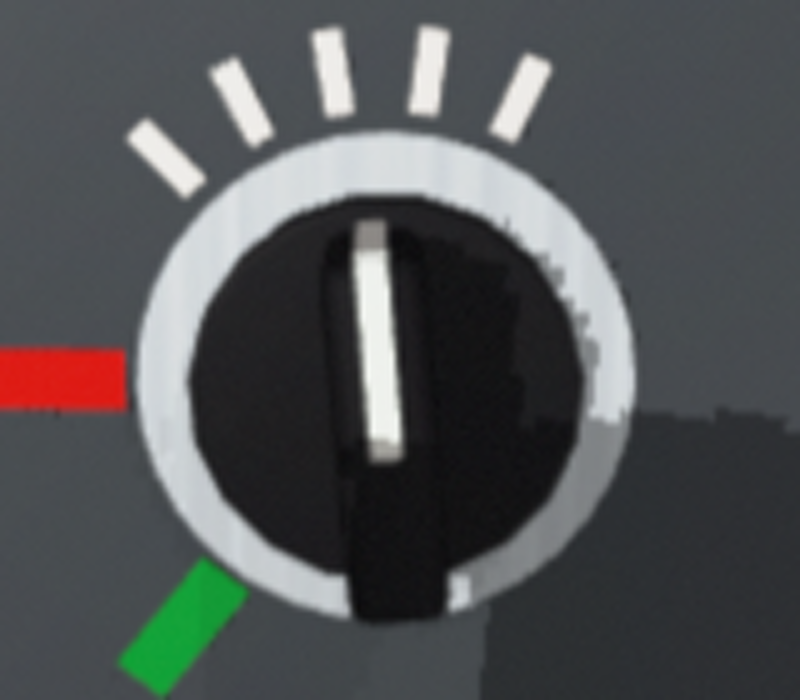

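Close crop: this is the dial, its pointer about 87° short of the red mark, with its centre at about (0.516, -0.417). The green standby lamp at (295,33) isn't the standby mark. Now grasping the bar.

Request:
jog_arm:
  rows:
    - [[0.0044,0.001,0.03,-2.6,0],[0,0,0.04,0,0],[0,0,0.035,0,0],[0,0,0.02,0,0],[0,0,0,0,255],[0,0,0,0,255],[0,0,0,0,255],[0,0,0,0,255]]
  grip_force: 20

```text
t: 2.3
ee_pos: [0.5167, -0.4177, 0.1997]
ee_rot: [[0.99, 0.139, 0.003], [0.139, -0.99, -0.002], [0.002, 0.002, -1.0]]
ft_force: [0.3, -0.7, 0.8]
gripper_width: 0.0629
```

Request:
jog_arm:
  rows:
    - [[0,0,0.002,0,255],[0,0,0,0,255],[0,0,0,0,255],[0,0,0,0,255],[0,0,0,0,255],[0,0,0,0,255]]

```text
t: 2.9
ee_pos: [0.5159, -0.4169, 0.1955]
ee_rot: [[0.99, 0.138, -0.0], [0.138, -0.99, 0.0], [-0.0, -0.0, -1.0]]
ft_force: [0.2, 2.3, 0.1]
gripper_width: 0.0146
```

Request:
jog_arm:
  rows:
    - [[0,0,0,-8,255],[0,0,0,-8,255],[0,0,0,-8,255],[0,0,0,-8,255],[0,0,0,-8,255],[0,0,0,-8,255],[0,0,0,-8,255],[0,0,0,-8,255]]

```text
t: 3.7
ee_pos: [0.5159, -0.4166, 0.1956]
ee_rot: [[0.304, 0.953, -0.0], [0.953, -0.304, 0.001], [0.001, -0.0, -1.0]]
ft_force: [-0.9, 1.4, -0.6]
gripper_width: 0.0136
```

Request:
jog_arm:
  rows:
    - [[0,0,0,-8,255],[0,0,0,-8,255],[0,0,0,-7.4,255],[0,0,0,0,255],[0,0,0,0,255]]

```text
t: 4.2
ee_pos: [0.5159, -0.4166, 0.1955]
ee_rot: [[-0.091, 0.996, -0.0], [0.996, 0.091, 0.001], [0.001, -0.0, -1.0]]
ft_force: [0.3, 1.2, 0.3]
gripper_width: 0.0138
```

Run:
```python
from h import *
s=env.get_state(); print(s["t"],s["joints"],s["ee_rot"],s["torque"],s["ft_force"])
im,P=grab("top"); crop(im,490,150,610,270,"c5",5)
```

```text
4.2 [ 57.09076498  22.96498804 -27.14703163  82.40226014  10.48569964
  77.17730269  34.65632636] [[-9.05622302e-02  9.95890791e-01 -1.20008250e-04]
 [ 9.95890503e-01  9.05622955e-02  7.59433894e-04]
 [ 7.67181444e-04 -5.07390495e-05 -9.99999704e-01]] [ 0.24022077 -0.03708634  0.0454216 ] [0.26156191 1.22275609 0.30197439]
```

View pics/c5.png

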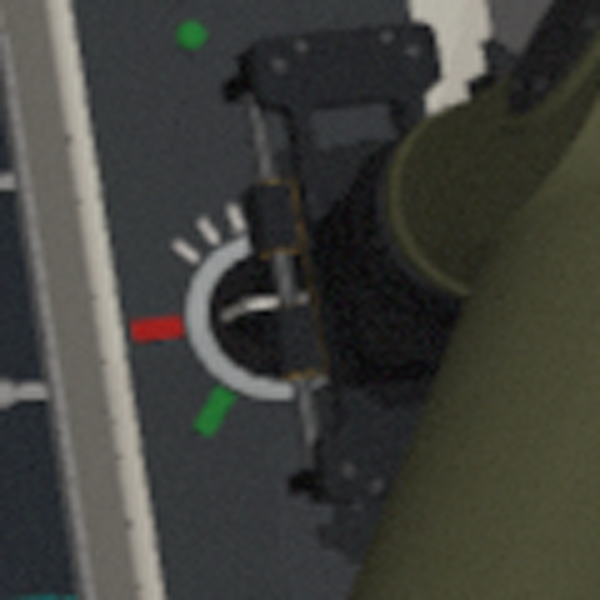

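Request:
jog_arm:
  rows:
    - [[0,0,0,0,120],[0,0,0,0,120],[0,0,0,0,120],[0,0,-0.04,0,120],[0,0,-0.045,0,120],[0,0,-0.04,0,120],[0,0,0,0,120]]

```text
t: 4.95
ee_pos: [0.5182, -0.4183, 0.3281]
ee_rot: [[-0.092, 0.996, 0.009], [0.996, 0.093, -0.007], [-0.008, 0.009, -1.0]]
ft_force: [1.2, -0.0, 0.9]
gripper_width: 0.0454
```

Run:
```python
from h import *
s=env.get_state(); print(s["t"],s["ee_pos"],s["ee_rot"])
im,P=grab("wrist","w2")
```

```text
4.95 [ 0.51821205 -0.4182779   0.32806667] [[-0.09247681  0.99567142  0.0092983 ]
 [ 0.99568073  0.0925469  -0.00741267]
 [-0.00824111  0.00857264 -0.99992929]]
```

View pics/w2.png

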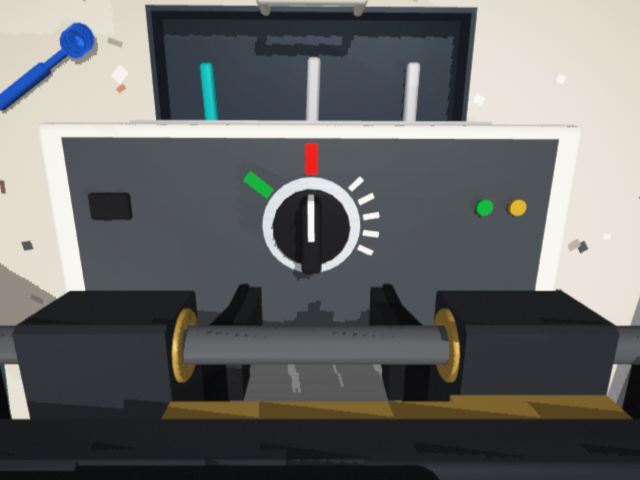

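The pointer (311,205) lines up with the red mark (311,158), so the dial is at stop. Next, the tray.

Request:
jog_arm:
  rows:
    - [[0.045,0,0,0,255],[0.045,-0.001,0,0,255],[0.045,-0.001,0,0,255],[0.02,-0.001,0,0,255],[0,0,0,0,255]]

```text
t: 5.5
ee_pos: [0.4985, -0.2593, 0.3203]
ee_rot: [[-0.098, 0.995, -0.001], [0.995, 0.098, -0.0], [-0.0, -0.001, -1.0]]
ft_force: [-0.3, -0.3, -0.6]
gripper_width: 0.0141
```

Run:
```python
from h import *
s=env.get_state(); print(s["t"],s["ee_pos"],s["ee_rot"])
im,P=grab("wrist","w3")
```

```text
5.5 [ 0.49854585 -0.2593499   0.32029106] [[-9.81078262e-02  9.95175569e-01 -6.63657455e-04]
 [ 9.95175786e-01  9.81077369e-02 -1.65928234e-04]
 [-1.00017794e-04 -6.76734687e-04 -9.99999766e-01]]
```

View pics/w3.png

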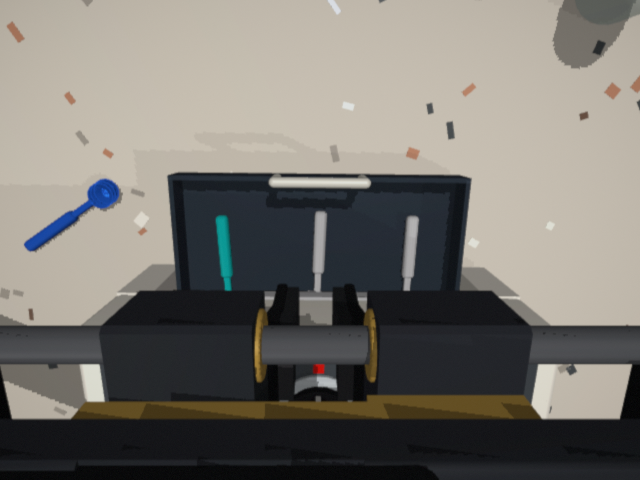

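Run:
```python
from h import *
for uv in((320,182.5),(271,182.5),(369,183),(320.5,212),(222,217),(412,217)):
    z=.076 if uv[1]<200 else .023
    X=onz("wrist",uv,z); print(X.round(4),tooldelta(X).round(4))
```

```text
[ 0.4999 -0.2381  0.076 ] [0.0242 0.0043 0.244 ]
[ 0.4522 -0.2426  0.076 ] [ 0.0242 -0.0437  0.2441]
[ 0.5477 -0.234   0.076 ] [0.0238 0.0522 0.244 ]
[ 0.5049 -0.2772  0.023 ] [-0.0151  0.0055  0.2971]
[ 0.3945 -0.2935  0.023 ] [-0.0209 -0.1059  0.2972]
[ 0.6084 -0.2731  0.023 ] [-0.0209  0.109   0.297 ]
```

Request:
jog_arm:
  rows:
    - [[-0.006,0.004,0.04,0,255],[0,0,0.05,0,255],[0,0,0.05,0,255],[0,0,0.05,0,255],[0,0,0.04,0,255],[0,0,0.032,0,255],[0,0,0,0,255],[0,0,0,0,255]]

```text
t: 6.35
ee_pos: [0.5026, -0.2699, 0.0581]
ee_rot: [[-0.091, 0.996, -0.001], [0.996, 0.091, 0.001], [0.001, -0.001, -1.0]]
ft_force: [0.0, -0.2, 1.6]
gripper_width: 0.0002
```

Request:
jog_arm:
  rows:
    - [[0.01,0,0,0,255],[0.02,0,0,0,255],[0.02,0,0,0,255],[0.02,0,0,0,255],[0.02,0,0,0,255],[0.02,0,0,0,255],[0,0,0,0,255]]

```text
t: 7.05
ee_pos: [0.4927, -0.1538, 0.0591]
ee_rot: [[-0.1, 0.995, 0.0], [0.995, 0.1, 0.001], [0.001, 0.0, -1.0]]
ft_force: [-0.4, 0.8, 0.0]
gripper_width: 0.0002
```

Request:
jog_arm:
  rows:
    - [[0.006,0,0,0,255],[0.006,0,0,0,255],[0.003,0,0,0,255],[0,0,0,0,255]]

```text
t: 7.45
ee_pos: [0.491, -0.1441, 0.0584]
ee_rot: [[-0.093, 0.996, -0.001], [0.996, 0.093, 0.0], [0.0, -0.001, -1.0]]
ft_force: [0.6, -0.5, -0.2]
gripper_width: 0.0007
```

Request:
jog_arm:
  rows:
    - [[0.004,0,0,0,255],[0.003,0,0,0,255],[0,0,0,0,255]]

```text
t: 7.75
ee_pos: [0.4908, -0.141, 0.0585]
ee_rot: [[-0.091, 0.996, 0.001], [0.996, 0.091, -0.005], [-0.005, 0.001, -1.0]]
ft_force: [0.9, -9.5, -2.7]
gripper_width: 0.0009
```

Run:
```python
from h import *
s=env.get_state(); print(s["t"],s["ee_pos"],s["ft_force"])
im,P=grab("top"); crop(im,380,140,540,310,"c6",4)
```

```text
7.75 [ 0.49075072 -0.1409612   0.05851893] [ 0.91030933 -9.46836138 -2.71261618]
```

View pics/c6.png

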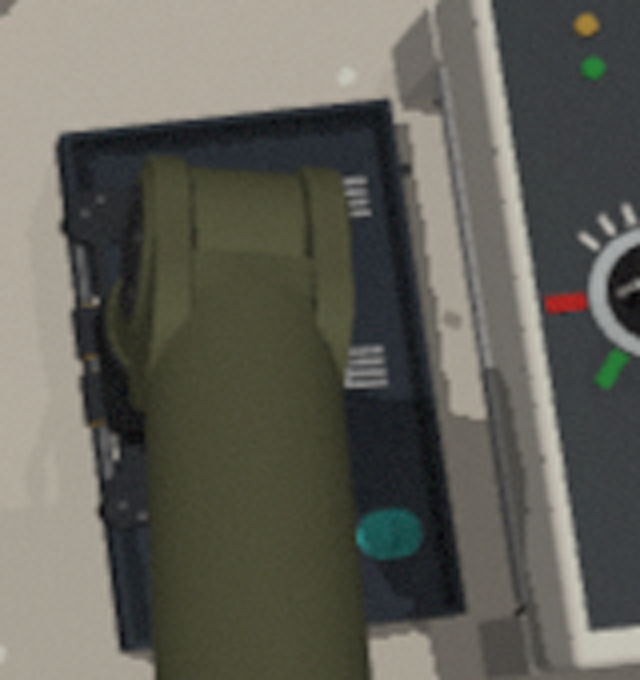

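The tray hit its stop: 9.5 N, and the back wall is clear of the outlet. Backing off and looking into the tray.

Request:
jog_arm:
  rows:
    - [[-0.015,0,0,0,255],[0,0,-0.05,0,255],[0,0,-0.05,0,255],[0,0,-0.05,0,255],[0,0,-0.05,0,255],[-0.02,0,-0.045,0,255],[-0.04,0,0,0,0],[-0.04,0,0,0,0]]

```text
t: 8.6
ee_pos: [0.5027, -0.2524, 0.306]
ee_rot: [[-0.095, 0.995, 0.004], [0.995, 0.095, -0.002], [-0.002, 0.004, -1.0]]
ft_force: [0.5, -0.6, -0.9]
gripper_width: 0.0097
```

Request:
jog_arm:
  rows:
    - [[-0.04,0,0,0,0],[0,0,0,0,0]]

```text
t: 8.8
ee_pos: [0.5033, -0.2987, 0.3019]
ee_rot: [[-0.084, 0.996, -0.002], [0.996, 0.084, -0.0], [-0.0, -0.002, -1.0]]
ft_force: [-0.0, -0.0, -0.9]
gripper_width: 0.0245
```

Run:
```python
from h import *
s=env.get_state(); print(s["t"],s["ee_pos"],s["ft_force"],s["joints"])
im,P=grab("wrist","w4")
im,P=grab("scene"); crop(im,100,170,300,310,"c7",4)
im,P=grab("top","t2")
```

```text
8.8 [ 0.50331871 -0.29869282  0.30192843] [-0.04881561 -0.01198276 -0.8798351 ] [ 53.71006079  11.05412796 -29.89521063  84.54049826   5.55000529
  85.95641234  28.6937816 ]
```

View pics/w4.png

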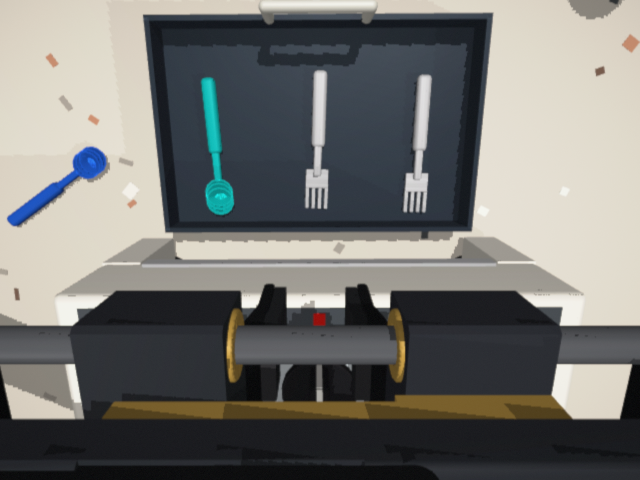

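View pics/c7.png

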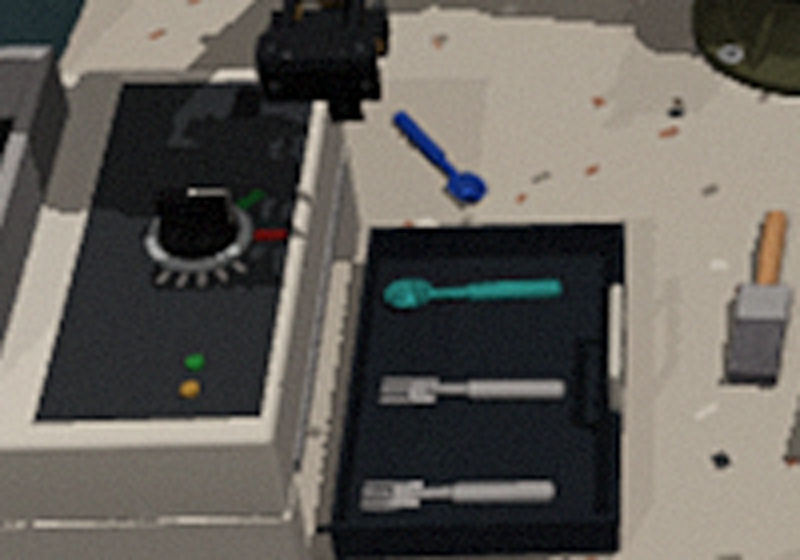

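View pics/t2.png

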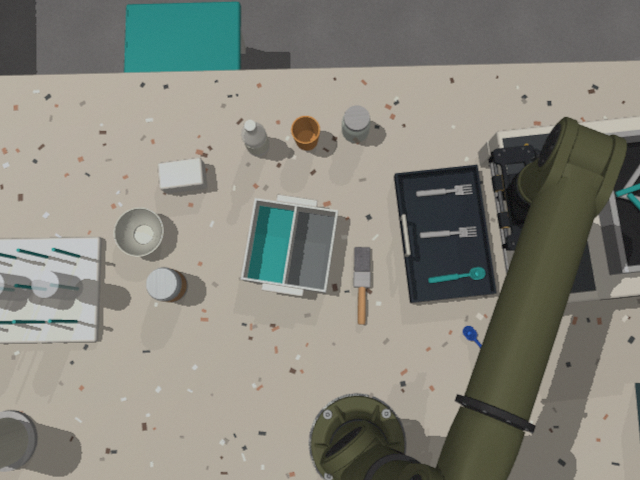

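The tray holds exactly three pieces: a spoon (head at 220,197) and two forks (317,188 and 416,193). The blue spoon (50,185) lies outside. Measuring them by mask.

Run:
```python
from h import *
im=cv2.imread("pics/w4.png"); P=pose("wrist"); t2=cv2.imread("pics/t2.png")
def run(im,cam,P,roi,k):
    hsv=cv2.cvtColor(im,cv2.COLOR_BGR2HSV); m=(hsv[...,2]>90).astype(np.uint8)
    z=np.zeros_like(m); x0,y0,x1,y1=roi; z[y0:y1,x0:x1]=m[y0:y1,x0:x1]
    cs,_=cv2.findContours(z,0,2)
    for c in cs:
        if cv2.contourArea(c)<k: continue
        p=np.argwhere(cv2.drawContours(np.zeros_like(m),[c],-1,1,-1))[:,::-1]
        X=np.array([onz(cam,q,.02,P)[:2] for q in p])
        mu=X.mean(0); d=np.linalg.svd(X-mu,full_matrices=False)[2][0]
        if d[1]>0: d=-d   # head towards -y
        t=(X-mu)@d; n=np.array([-d[1],d[0]])
        L=t.max()-t.min(); 
        # handle only refit
        h=X[t<t.min()+.07]; dh=np.linalg.svd(h-h.mean(0),full_matrices=False)[2][0]; dh=dh if dh[1]<0 else -dh
        hm=h.mean(0); e=hm+dh*(((h-hm)@dh).min())
        print(cam,p.mean(0).round(),"L",L.round(4),"hw",np.ptp((h-hm)@np.array([-dh[1],dh[0]])).round(4),"end",e.round(4),"yaw",np.degrees(np.arctan2(dh[1],dh[0])).round(1),"grasp",(e+.06*dh).round(4))
run(im,"wrist",P,(180,62,460,220),200)
run(t2,"top",None,(412,178,488,292),30)
```

```text
wrist [215. 152.] L 0.1403 hw 0.0149 end [ 0.3848 -0.1756] yaw -82.0 grasp [ 0.3932 -0.235 ]
wrist [419. 147.] L 0.1408 hw 0.0151 end [ 0.6024 -0.1524] yaw -85.1 grasp [ 0.6074 -0.2122]
wrist [318. 143.] L 0.1412 hw 0.015 end [ 0.4975 -0.1575] yaw -86.4 grasp [ 0.5013 -0.2174]
top [460. 275.] L 0.1395 hw 0.0131 end [ 0.3827 -0.184 ] yaw -82.6 grasp [ 0.3904 -0.2435]
top [450. 233.] L 0.1378 hw 0.0142 end [ 0.4955 -0.1686] yaw -86.7 grasp [ 0.499  -0.2285]
top [446. 191.] L 0.1392 hw 0.0145 end [ 0.6004 -0.163 ] yaw -85.5 grasp [ 0.605  -0.2229]
top [485. 195.] L 0.1221 hw 0.0175 end [ 0.5673 -0.3345] yaw -0.1 grasp [ 0.6273 -0.3347]
```

Run:
```python
from h import *
s=env.get_state(); print(s["t"],s["ee_pos"],s["ee_rot"],s["gripper_width"])
print(tooldelta([.606,-.2225,.12]))
```

```text
8.95 [ 0.5053518  -0.2907699   0.30308246] [[-9.36255729e-02  9.95607464e-01 -1.71840339e-04]
 [ 9.95605130e-01  9.36257256e-02  2.15601181e-03]
 [ 2.16263013e-03  3.07727181e-05 -9.99997661e-01]] 0.03671636451145425
[0.05815067 0.10659229 0.18321193]
```

Request:
jog_arm:
  rows:
    - [[0.02,0.036,0,0,120],[0.02,0.036,0,0,120],[0.018,0.0346,0.01,0,120],[0,0,0.05,0,120],[0,0,0.05,0,120],[0,0,0.05,0,120],[0,0,0.05,0,120],[0,0,0.02,0,120]]

```text
t: 9.75
ee_pos: [0.6026, -0.2207, 0.0683]
ee_rot: [[-0.096, 0.995, -0.007], [0.995, 0.096, 0.004], [0.004, -0.007, -1.0]]
ft_force: [-1.0, -0.2, -0.5]
gripper_width: 0.0461
```

Run:
```python
from h import *
s=env.get_state(); print(s["t"],s["ee_pos"],s["gripper_width"])
im,P=grab("wrist","w5"); s=env.get_state(); print(s["ee_pos"],s["ft_force"])
print(tooldelta([.606,-.2225,.0145]))
```

```text
9.75 [ 0.60257948 -0.22070738  0.06833659] 0.04612016467661978
[ 0.60178922 -0.22047942  0.06667896] [-1.60624064  0.08867535 -2.09266294]
[-0.00271248  0.00445749  0.05212706]
```

View pics/w5.png

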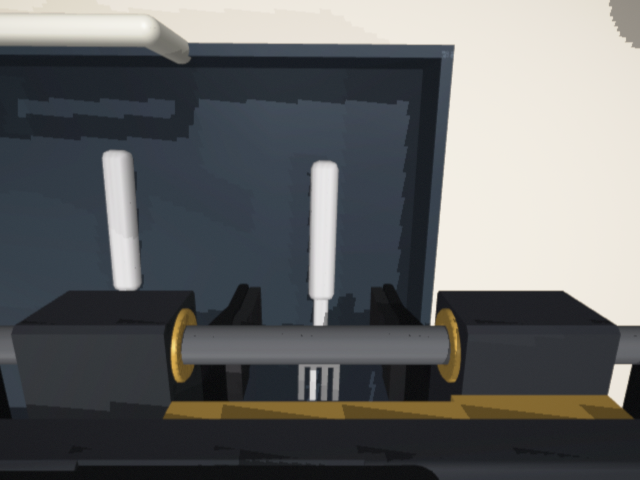

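Run:
```python
from h import *
for uv in((325,162),(322,298)): print(tooldelta(onz("wrist",uv,.021)))
```

```text
[0.0577809  0.00451319 0.04597093]
[-0.01440743  0.00332095  0.04557009]
```

Request:
jog_arm:
  rows:
    - [[-0.001,0.004,0.02,0,120],[0,0,0.02,0,120],[0,0,0.0115,0,120],[0,0,0,0,255],[0,0,0,0,255],[0,0,0,0,255],[0,0,0,0,255],[0,0,0,0,255]]
  grip_force: 25

```text
t: 10.6
ee_pos: [0.6095, -0.225, 0.0233]
ee_rot: [[-0.093, 0.996, -0.001], [0.996, 0.093, -0.001], [-0.001, -0.001, -1.0]]
ft_force: [-4.2, -0.5, 7.5]
gripper_width: 0.0138
```

Request:
jog_arm:
  rows:
    - [[0,0,0,0,255],[0,0,-0.04,0,255],[0,0,-0.05,0,255],[0,0,-0.05,0,255],[0,0,0,0,255]]

```text
t: 11.1
ee_pos: [0.615, -0.2253, 0.1713]
ee_rot: [[-0.093, 0.996, 0.014], [0.996, 0.093, -0.005], [-0.007, 0.014, -1.0]]
ft_force: [0.7, 0.5, 0.3]
gripper_width: 0.0003
```

Run:
```python
from h import *
s=env.get_state(); print(s["t"],s["ee_pos"],s["gripper_width"],s["ft_force"])
im,P=grab("wrist","w6"); im,P=grab("scene"); crop(im,100,130,300,310,"c8",4)
```

```text
11.1 [ 0.61498167 -0.22525549  0.17126353] 0.00029097221093174344 [0.65534526 0.50130371 0.34557017]
```

View pics/w6.png

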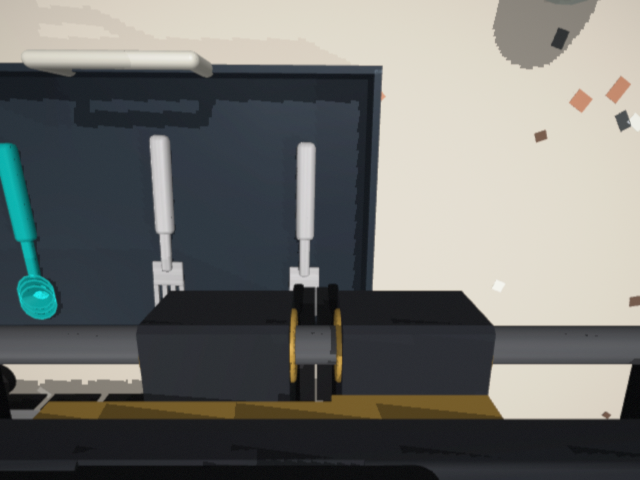

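View pics/c8.png

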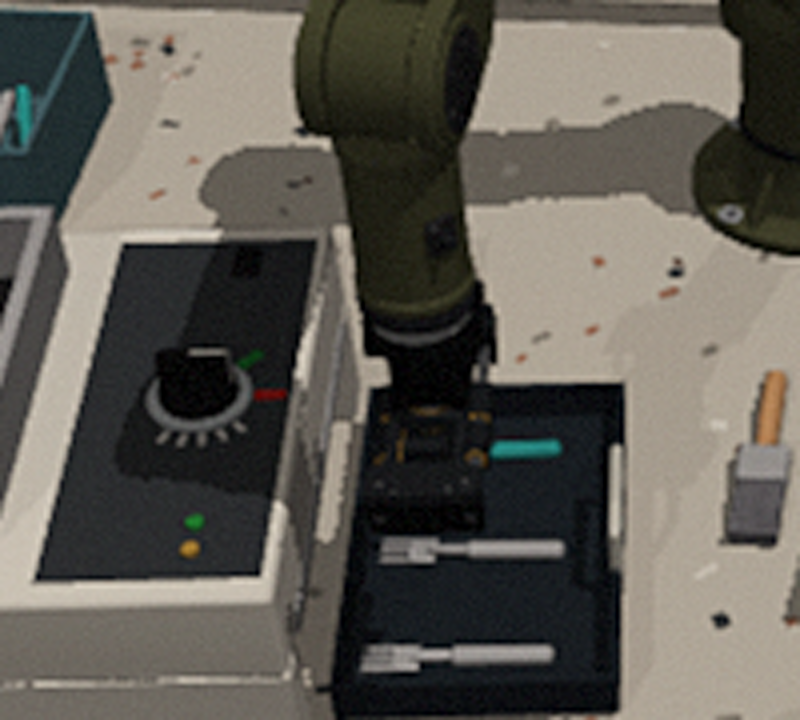

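The grasp slipped off: the tips closed too high on the rounded handle. The fork still lies in place with its handle around (306,190). Measuring again and going deeper.

Run:
```python
from h import *
s=env.get_state(); print(s["t"],s["ee_pos"],s["ee_rot"])
P=pose("wrist"); im,_=grab("wrist","w7")
s2=env.get_state(); print(s2["ee_pos"])
hsv=cv2.cvtColor(im,cv2.COLOR_BGR2HSV); m=(hsv[...,2]>110).astype(np.uint8); m[:, :280]=0; m[:,335:]=0; m[:125]=0;m[250:]=0
yx=np.argwhere(m)[:,::-1]; print(yx.min(0),yx.max(0))
for r in(150,190,230):
    c=yx[yx[:,1]==r,0]; print(r,c.min(),c.max(),tooldelta(onz("wrist",((c.min()+c.max())/2,r),.018,P),s))
for uv in((306,142),(304.5,238.5)): print(tooldelta(onz("wrist",uv,.018,P),s))
```

```text
11.2 [ 0.61116265 -0.22474479  0.16432112] [[-0.09316717  0.99564255  0.0039749 ]
 [ 0.99564774  0.09317553 -0.00197191]
 [-0.00233368  0.00377388 -0.99999016]]
[ 0.60992162 -0.2245425   0.16223314]
[303 144] [322 249]
150 304 322 [ 0.05936578 -0.00197847  0.14617656]
190 304 321 [ 0.03023605 -0.00239889  0.14624295]
230 303 320 [-0.0004366  -0.00322468  0.14631141]
[ 0.06501767 -0.00703715  0.14614428]
[-0.00715949 -0.00863551  0.14630668]
```

Request:
jog_arm:
  rows:
    - [[0,0,0,0,150],[0,0,0,0,150],[0,0,0,0,150]]
  grip_force: 15

```text
t: 11.55
ee_pos: [0.6093, -0.2243, 0.1607]
ee_rot: [[-0.093, 0.996, -0.002], [0.996, 0.093, 0.001], [0.001, -0.002, -1.0]]
ft_force: [-0.7, -0.5, 0.7]
gripper_width: 0.0167
```

Run:
```python
from h import *
s=env.get_state(); P=pose("wrist"); im,_=grab("wrist","w8"); print(s["t"],s["ee_pos"],s["gripper_width"])
hsv=cv2.cvtColor(im,cv2.COLOR_BGR2HSV); m=(hsv[...,2]>110).astype(np.uint8); m[:, :280]=0; m[:,345:]=0; m[:125]=0;m[250:]=0
yx=np.argwhere(m)[:,::-1]
for r in(150,190,220):
    c=yx[yx[:,1]==r,0]; print(r,c.min(),c.max(),tooldelta(onz("wrist",((c.min()+c.max())/2,r),.018,P),s))
w=np.array([np.sum(m[r]) for r in range(125,250)]); print(w)
```

```text
11.55 [ 0.60934341 -0.22427288  0.16070809] 0.016725474543876725
150 308 325 [0.05950962 0.00055836 0.14276837]
190 307 325 [0.03071474 0.0002074  0.14273951]
220 307 324 [ 0.00813648 -0.00016183  0.14271705]
[ 0  0  0  0  0  0  0  0  0  0  0  0  0  0  0  0  0  0  0  0  0 10 14 16
 18 18 18 19 19 20 20 20 20 20 20 20 20 20 19 19 19 19 19 19 19 19 19 19
 19 19 19 19 19 19 19 19 19 19 19 19 19 19 19 19 19 19 19 19 19 19 19 19
 19 18 18 18 18 18 18 18 18 18 18 18 18 18 18 18 19 19 19 19 19 18 18 18
 18 19 19 19 19 19 19 19 19 19 19 18 18 18 18 18 18 18 18 18 18 18 18 16
 16 14 10 10 10]
```

Request:
jog_arm:
  rows:
    - [[0.003,0,0.04,0,150],[0,0,0.04,0,150],[0,0,0.04,0,150],[0,0,0.017,0,150],[0,0,0.0095,0,150],[0,0,0,0,150],[0,0,0,0,150],[0,0,0,0,150]]

```text
t: 12.4
ee_pos: [0.6113, -0.2219, 0.0177]
ee_rot: [[-0.093, 0.996, 0.003], [0.996, 0.093, -0.001], [-0.002, 0.003, -1.0]]
ft_force: [0.9, -0.7, 0.6]
gripper_width: 0.0355
```

Run:
```python
from h import *
s=env.get_state(); print(s["t"],s["ee_pos"],s["gripper_width"],s["ft_force"])
```

```text
12.4 [ 0.61126656 -0.22190006  0.01774939] 0.03553353650349007 [ 0.91029035 -0.6503855   0.58420602]
```

Request:
jog_arm:
  rows:
    - [[0,0,0.001,0,150],[0,0,0,0,150],[0,0,0,0,150]]

```text
t: 12.7
ee_pos: [0.6098, -0.2216, 0.015]
ee_rot: [[-0.093, 0.996, 0.0], [0.996, 0.093, -0.0], [-0.0, 0.0, -1.0]]
ft_force: [0.4, 0.2, 0.2]
gripper_width: 0.0352
```

Request:
jog_arm:
  rows:
    - [[0,0,0.0015,0,255],[0,0,0,0,255],[0,0,0,0,255],[0,0,0,0,255],[0,0,0,0,255],[0,0,-0.004,0,255],[0,0,0,0,255],[0,0,0,0,255]]
  grip_force: 20

```text
t: 13.5
ee_pos: [0.6099, -0.2215, 0.0173]
ee_rot: [[-0.093, 0.996, 0.0], [0.996, 0.093, -0.0], [-0.0, 0.0, -1.0]]
ft_force: [0.6, -0.9, -0.7]
gripper_width: 0.0136
```

Request:
jog_arm:
  rows:
    - [[0,0,-0.03,0,255],[0,0,-0.05,0,255],[0,0,-0.05,0,255],[0,0,-0.02,0,255],[0.05,0,0,0,255],[0.05,0,0,0,255]]
  grip_force: 30

```text
t: 14.1
ee_pos: [0.6007, -0.1227, 0.1681]
ee_rot: [[-0.089, 0.996, 0.002], [0.996, 0.089, -0.001], [-0.001, 0.002, -1.0]]
ft_force: [0.4, 1.6, -0.5]
gripper_width: 0.0134
```

```bash
cat >> h.py <<'E'
def tote(im):
    """tote pose from turquoise liner + rim corners in top view"""
    g=im.copy(); hsv=cv2.cvtColor(im,cv2.COLOR_BGR2HSV)
    m=((abs(hsv[...,0].astype(int)-88)<10)&(hsv[...,1]>120)).astype(np.uint8)
    cs,_=cv2.findContours(m,0,2); out=[]
    for c in cs:
        M=cv2.moments(c); 
        if 800<M["m00"]<6000:
            r=cv2.minAreaRect(c); out.append((M["m00"],r))
    return out
E
python3 - <<'E'
from h import *
s=env.get_state(); print(s["t"],s["ee_pos"],s["gripper_width"])
im,P=grab("top","t3"); print(tote(im)); print("at start",tote(cv2.imread("pics/top0.png")))
crop(im,200,160,520,310,"c9",2.5)
E
```

```text
14.1 [ 0.60068822 -0.12272506  0.16812475] 0.013434920890299589
[(2373.0, ((270.3348083496094, 243.7289276123047), (34.36162567138672, 72.62537384033203), 9.246112823486328))]
at start [(2379.0, ((270.2797546386719, 243.63858032226562), (34.49934768676758, 72.78604125976562), 9.246112823486328))]
```

View pics/c9.png

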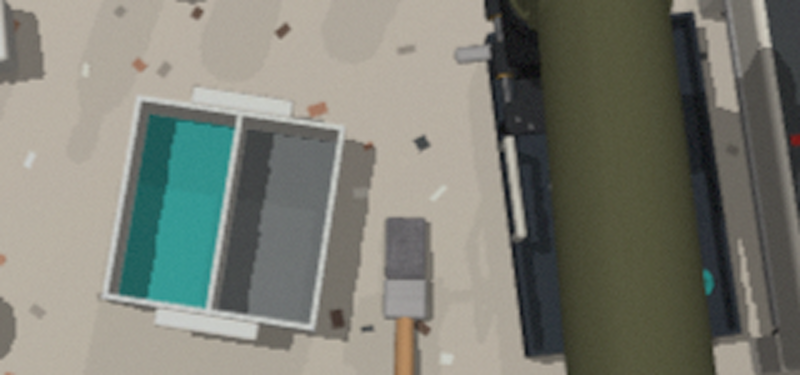

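Request:
jog_arm:
  rows:
    - [[0.0368,-0.0217,0,0,255],[0.0368,-0.0217,0,0,255],[0.0368,-0.0217,0,0,255],[0.0368,-0.0217,0,0,255],[0.0368,-0.0217,0,0,255],[0.0368,-0.0217,0,0,255],[0,0,0,-8.3,255],[0,0,0,-8.4,255]]

```text
t: 14.95
ee_pos: [0.4494, 0.087, 0.1673]
ee_rot: [[-0.384, 0.923, 0.001], [0.923, 0.384, -0.002], [-0.002, 0.0, -1.0]]
ft_force: [0.9, -0.4, 0.0]
gripper_width: 0.0136
```

Request:
jog_arm:
  rows:
    - [[0,0,0,-8.4,255],[0,0,0,-8.4,255],[0,0,0,-8.4,255],[0,0,0,-8.4,255],[0,0,0,-8.4,255],[0,0,0,-8.4,255],[0,0,0,-8.1,255],[0,0,0,0,255]]

```text
t: 15.75
ee_pos: [0.4501, 0.0858, 0.1671]
ee_rot: [[-0.987, 0.163, 0.0], [0.163, 0.987, -0.0], [-0.0, -0.0, -1.0]]
ft_force: [-0.1, 0.3, 0.1]
gripper_width: 0.0138
```

Request:
jog_arm:
  rows:
    - [[0,0,0,0,255],[0,0,0,0,255]]

```text
t: 15.95
ee_pos: [0.4501, 0.0858, 0.167]
ee_rot: [[-0.986, 0.166, 0.0], [0.166, 0.986, -0.0], [-0.0, -0.0, -1.0]]
ft_force: [0.0, -0.3, -0.5]
gripper_width: 0.0139
```

Run:
```python
from h import *
s=env.get_state(); print(s["t"],s["ee_pos"],s["ee_rot"][:2,0],s["joints"],s["gripper_width"])
im,P=grab("wrist","w9"); im,P=grab("top"); crop(im,200,160,520,310,"c10",2.5)
```

```text
15.95 [0.4501085  0.08584709 0.1670408 ] [-0.98607352  0.16630997] [ 30.71972015  -1.89294255 -43.51207605 112.10108537  -1.38298683
  69.27542482  68.13936068] 0.013933568023569614
```

View pics/w9.png

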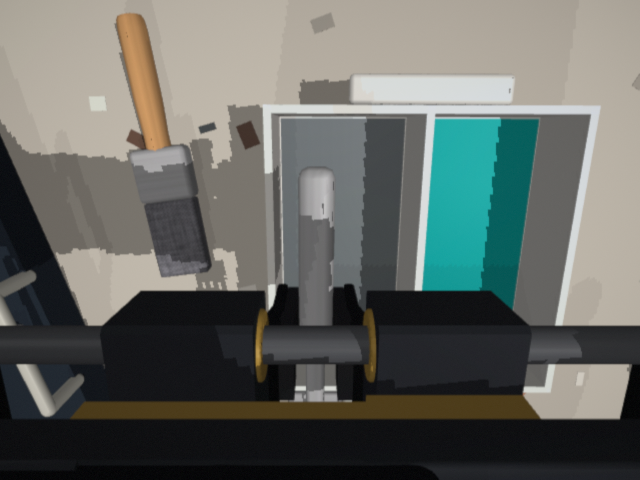

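View pics/c10.png

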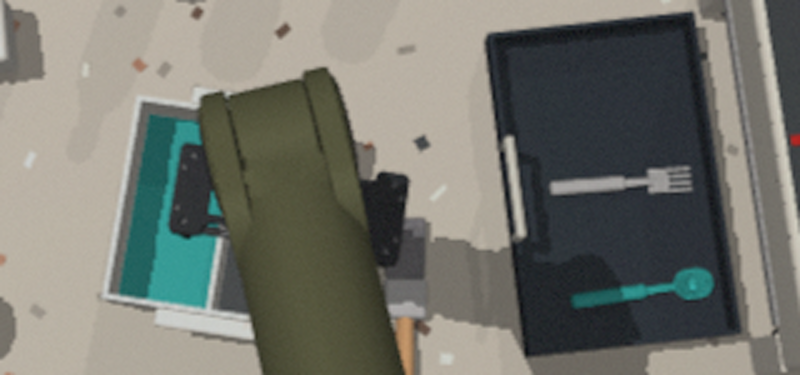

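Run:
```python
from h import *
P=pose("wrist")
for uv in((264,108),(432,111),(598,108),(317,109),(269,200),(551,388)): print(uv,tooldelta(onz("wrist",uv,.065,P)).round(4),onz("wrist",uv,.065,P).round(4))
```

```text
(264, 108) [ 0.0863 -0.0312  0.102 ] [0.3598 0.0693 0.065 ]
(432, 111) [0.0846 0.071  0.102 ] [0.3785 0.1698 0.065 ]
(598, 108) [0.0863 0.1717 0.102 ] [0.3934 0.2694 0.065 ]
(317, 109) [0.0857 0.001  0.102 ] [0.3657 0.101  0.065 ]
(269, 200) [ 0.03   -0.0298  0.102 ] [0.4156 0.0613 0.065 ]
(551, 388) [-0.1085  0.1725  0.102 ] [0.5857 0.2379 0.065 ]
```

Request:
jog_arm:
  rows:
    - [[-0.003,0.003,0.04,0,255],[0,0,0.04,0,255],[0,0,0.04,0,255],[0,0,0.02,0,255],[0,0,0.015,0,255],[0,0,0,0,255],[0,0,0,0,255],[0,0,0,0,255]]

```text
t: 16.85
ee_pos: [0.4549, 0.0884, 0.0134]
ee_rot: [[-0.986, 0.165, 0.003], [0.165, 0.986, -0.0], [-0.003, 0.0, -1.0]]
ft_force: [0.0, -0.2, -0.3]
gripper_width: 0.0137
```

Request:
jog_arm:
  rows:
    - [[0,0,0,0,190],[0,0,0,0,190],[0,0,0,0,190],[0,0,0,0,190],[0,0,-0.02,0,190],[0,0,-0.04,0,190],[0,0,-0.05,0,190],[0,0,-0.05,0,190]]

```text
t: 17.65
ee_pos: [0.4529, 0.0884, 0.1735]
ee_rot: [[-0.987, 0.164, -0.001], [0.164, 0.987, 0.0], [0.001, -0.0, -1.0]]
ft_force: [0.7, -1.3, 0.1]
gripper_width: 0.0222
```

Run:
```python
from h import *
s=env.get_state(); print(s["t"],s["ee_pos"],s["gripper_width"])
im,P=grab("wrist","w10")
```

```text
17.65 [0.45287541 0.08843817 0.17353588] 0.022206713847222267
```

View pics/w10.png

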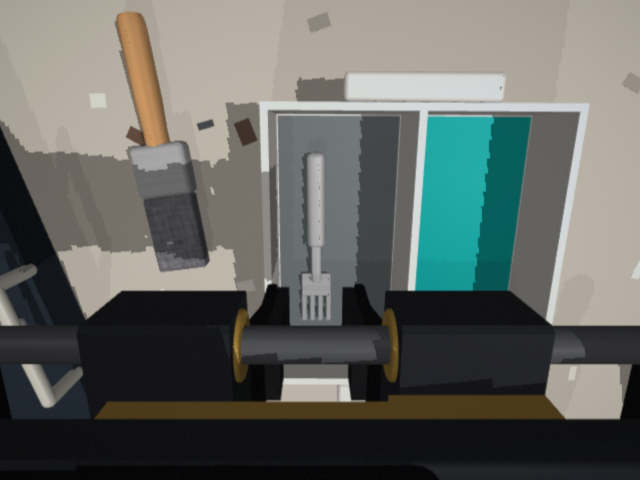

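Fork 1 lies flat in the grey lane, handle end at (315,155) and head at (316,297). On to the second fork.

Request:
jog_arm:
  rows:
    - [[-0.0147,-0.0444,0,0,150],[-0.0147,-0.0444,0,0,150],[-0.0147,-0.0444,0,0,150],[-0.0147,-0.0444,0,0,150],[-0.0147,-0.0444,0,0,150],[-0.0147,-0.0444,0,0,150],[-0.0147,-0.0444,0,0,150],[0,0,0,8.5,150]]

```text
t: 18.5
ee_pos: [0.5028, -0.2437, 0.1712]
ee_rot: [[-0.947, 0.32, -0.001], [0.32, 0.947, -0.003], [-0.0, -0.003, -1.0]]
ft_force: [-0.2, 0.6, 0.3]
gripper_width: 0.0359
```

Request:
jog_arm:
  rows:
    - [[0,0,0,8.5,150],[0,0,0,8.5,150],[0,0,0,8.5,150],[0,0,0,8.5,150],[0,0,0,8.5,150],[0,0,0,8.5,150],[0,0,0,8.5,150],[0,0,0,8.5,150]]

```text
t: 19.3
ee_pos: [0.5039, -0.2351, 0.1718]
ee_rot: [[-0.065, 0.998, -0.0], [0.998, 0.065, 0.0], [0.0, -0.0, -1.0]]
ft_force: [-0.4, -0.1, 0.5]
gripper_width: 0.0358
```

Request:
jog_arm:
  rows:
    - [[0,0,0,0,150],[0,0,0,0,150],[0,0,0,0,150],[0,0,0,0,150]]

```text
t: 19.7
ee_pos: [0.504, -0.2352, 0.172]
ee_rot: [[-0.072, 0.997, -0.0], [0.997, 0.072, -0.0], [-0.0, -0.0, -1.0]]
ft_force: [-0.0, -0.2, 0.5]
gripper_width: 0.0358
```

```bash
cat >> h.py <<'E'
def piece(im,P,s,u0,u1,v0,v1,hue=None):
    hsv=cv2.cvtColor(im,cv2.COLOR_BGR2HSV)
    m=(hsv[...,2]>100)
    if hue: m=(abs(hsv[...,0].astype(int)-hue)<12)&(hsv[...,1]>100)&(hsv[...,2]>50)
    z=np.zeros(m.shape,bool); z[v0:v1,u0:u1]=m[v0:v1,u0:u1]
    ps=np.argwhere(z)[:,::-1]
    T=np.array([tooldelta(onz("wrist",p,.018,P),s) for p in ps])
    rows=[(v,np.mean(ps[ps[:,1]==v,0]),np.ptp(ps[ps[:,1]==v,0])) for v in range(v0,v1) if (ps[:,1]==v).any()]
    x=T[:,0]; e=x.max(); h=T[(x>e-.07)]
    k=np.polyfit(h[:,0],h[:,1],1)
    print("end x",e.round(4),"grasp x",(e-.06).round(4),"y at grasp",np.polyval(k,e-.06).round(4),"tilt deg",np.degrees(np.arctan(k[0])).round(2))
    w=[r[2] for r in rows]; print("widths",w[::8],"rows",rows[0][0],rows[-1][0])
E
python3 - <<'E'
from h import *
s=env.get_state(); print(s["t"],s["ee_pos"],s["ee_rot"][:2,0],s["gripper_width"])
im,P=grab("wrist","w11"); piece(im,P,s,290,350,80,260)
E
```

```text
19.7 [ 0.50403089 -0.2352084   0.17201707] [-0.07206279  0.9974001 ] 0.035836608854463714
end x 0.0684 grasp x 0.0084 y at grasp -0.004 tilt deg 1.08
widths [np.int64(11), np.int64(18), np.int64(19), np.int64(18), np.int64(18), np.int64(18), np.int64(18), np.int64(18), np.int64(18), np.int64(17), np.int64(17), np.int64(17), np.int64(15), np.int64(10), np.int64(10), np.int64(10)] rows 137 259
```

View pics/w11.png

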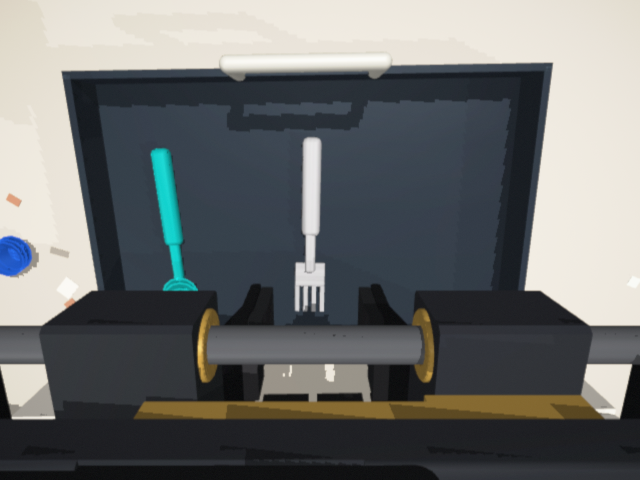

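Request:
jog_arm:
  rows:
    - [[0.0075,-0.004,0.04,1,150],[0,0,0.04,0,150],[0,0,0.04,0,150],[0,0,0.025,0,150],[0,0,0.0135,0,150],[0,0,0,0,150],[0,0,0,0,150],[0,0,0,0,150]]

```text
t: 20.55
ee_pos: [0.5002, -0.2282, 0.0142]
ee_rot: [[-0.053, 0.999, 0.001], [0.999, 0.053, -0.001], [-0.001, 0.001, -1.0]]
ft_force: [-0.3, 0.6, 0.1]
gripper_width: 0.0355
```

Request:
jog_arm:
  rows:
    - [[0,0,0,0,150],[0,0,0,0,150],[0,0,0,0,150]]

```text
t: 20.85
ee_pos: [0.4996, -0.228, 0.0137]
ee_rot: [[-0.053, 0.999, 0.0], [0.999, 0.053, -0.0], [-0.0, 0.0, -1.0]]
ft_force: [0.7, -0.6, -0.1]
gripper_width: 0.0357
```

Request:
jog_arm:
  rows:
    - [[0,0,0,0,255],[0,0,0,0,255],[0,0,0,0,255],[0,0,0,0,255],[0,0,0,0,255],[0,0,-0.004,0,255],[0,0,0,0,255],[0,0,0,0,255]]
  grip_force: 20

```text
t: 21.65
ee_pos: [0.4996, -0.2281, 0.0177]
ee_rot: [[-0.053, 0.999, 0.0], [0.999, 0.053, -0.0], [-0.0, 0.0, -1.0]]
ft_force: [-0.5, 0.2, -0.2]
gripper_width: 0.014
```

Request:
jog_arm:
  rows:
    - [[0,0,-0.03,0,255],[0,0,-0.05,0,255],[0,0,-0.05,0,255],[0,0,-0.02,0,255],[0.05,0,0,0,255],[0.05,0,0,0,255],[0,0,0,0,255]]
  grip_force: 30

```text
t: 22.35
ee_pos: [0.4946, -0.1199, 0.1681]
ee_rot: [[-0.064, 0.998, 0.001], [0.998, 0.064, 0.003], [0.003, 0.001, -1.0]]
ft_force: [-0.3, -0.5, -0.7]
gripper_width: 0.0137
```

Run:
```python
from h import *
s=env.get_state(); print(s["t"],s["ee_pos"],s["ee_rot"][:2,0],s["gripper_width"])
im,P=grab("top","t4"); print(tote(im))
```

```text
22.35 [ 0.49457059 -0.11989263  0.16813055] [-0.06371406  0.99796489] 0.013733440971647155
[(2378.0, ((270.2684631347656, 243.63671875), (34.522300720214844, 72.78604125976562), 9.246112823486328))]
```

Request:
jog_arm:
  rows:
    - [[0.0425,-0.0036,0,0,255],[0.0425,-0.0036,0,0,255],[0.0425,-0.0036,0,0,255],[0.0425,-0.0036,0,0,255],[0.0425,-0.0036,0,0,255],[0.0425,-0.0036,0,0,255],[0,0,0,-8.5,255],[0,0,0,-8.5,255]]

```text
t: 23.2
ee_pos: [0.4591, 0.126, 0.1675]
ee_rot: [[-0.351, 0.936, 0.0], [0.936, 0.351, -0.0], [-0.0, 0.0, -1.0]]
ft_force: [-0.1, 0.0, 0.3]
gripper_width: 0.0135
```

Request:
jog_arm:
  rows:
    - [[0,0,0,-8.5,255],[0,0,0,-8.5,255],[0,0,0,-8.5,255],[0,0,0,-8.5,255],[0,0,0,-8.5,255],[0,0,0,-8.5,255],[0,0,0,-8.5,255],[0,0,0,-0.9,255]]

```text
t: 24.0
ee_pos: [0.4595, 0.1243, 0.1674]
ee_rot: [[-0.986, 0.166, -0.0], [0.166, 0.986, -0.0], [0.0, -0.0, -1.0]]
ft_force: [-0.5, -0.8, 0.2]
gripper_width: 0.0138
```

Request:
jog_arm:
  rows:
    - [[0,0,0,0,255],[0,0,0,0,255],[0,0,0,0,255],[0,0,0,0,255]]

```text
t: 24.4
ee_pos: [0.4591, 0.1253, 0.1675]
ee_rot: [[-0.986, 0.167, -0.0], [0.167, 0.986, -0.0], [0.0, -0.0, -1.0]]
ft_force: [0.8, -0.8, -1.5]
gripper_width: 0.0137
```

Run:
```python
from h import *
s=env.get_state(); print(s["t"],s["ee_pos"],s["ee_rot"][:2,0],s["gripper_width"])
im,P=grab("wrist","w12")
```

```text
24.4 [0.45909903 0.12531055 0.16751002] [-0.98598753  0.16681906] 0.01368237822927373
```

View pics/w12.png

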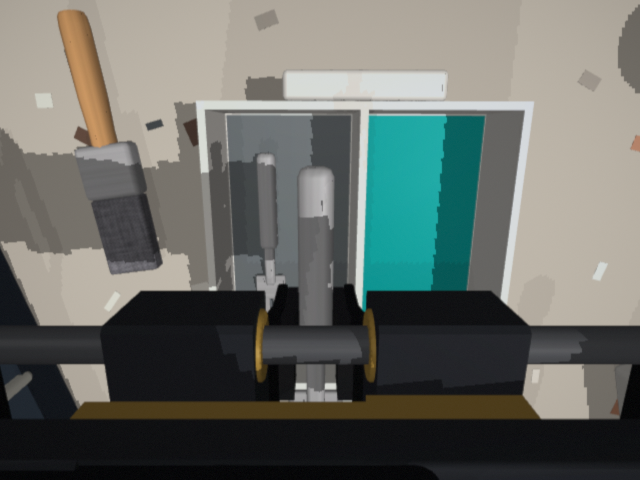

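Run:
```python
from h import *
for uv,z in(((358,200),.065),((356,250),.065),((356,110),.065),((276,200),.015),((286,285),.008)): print(tooldelta(onz("wrist",uv,z)).round(4))
```

```text
[0.0299 0.0275 0.1025]
[-0.0036  0.0271  0.1025]
[0.0852 0.0248 0.1025]
[ 0.0219 -0.0302  0.1525]
[-0.0502 -0.0244  0.1595]
```

Request:
jog_arm:
  rows:
    - [[0,-0.0015,0.04,0,255],[0,0,0.04,0,255],[0,0,0.04,0,255],[0,0,0.02,0,255],[0,0,0.0145,0,255],[0,0,0,0,255],[0,0,0,0,255],[0,0,0,0,255]]

```text
t: 25.25
ee_pos: [0.4602, 0.1242, 0.0144]
ee_rot: [[-0.986, 0.166, 0.003], [0.166, 0.986, 0.0], [-0.003, 0.001, -1.0]]
ft_force: [0.0, 0.9, 0.3]
gripper_width: 0.0141
```

Request:
jog_arm:
  rows:
    - [[0,0,0,0,200],[0,0,0,0,200],[0,0,0,0,200],[0,0,0,0,200],[0,0,-0.02,0,200],[0,0,-0.04,0,200],[0,0,-0.05,0,200],[0,0,-0.05,0,200]]

```text
t: 26.05
ee_pos: [0.4581, 0.1239, 0.1745]
ee_rot: [[-0.986, 0.165, -0.001], [0.165, 0.986, -0.0], [0.001, -0.0, -1.0]]
ft_force: [1.2, -1.1, -0.1]
gripper_width: 0.0187
```

Run:
```python
from h import *
s=env.get_state(); print(s["t"],s["ee_pos"],s["gripper_width"])
im,P=grab("wrist","w13")
```

```text
26.05 [0.45811371 0.12394877 0.17449303] 0.01869435019501492
```

View pics/w13.png

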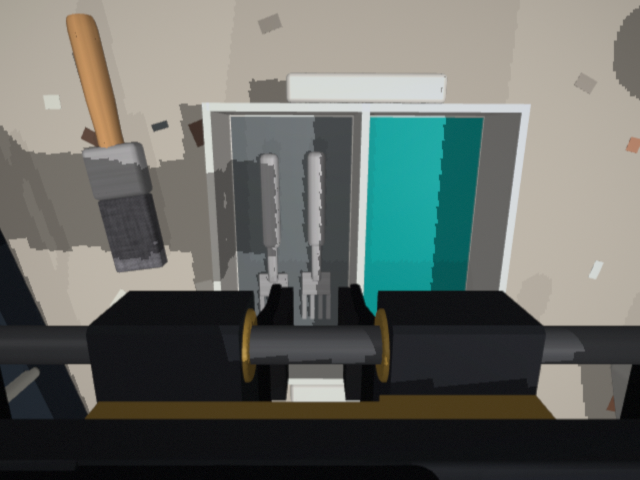

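Request:
jog_arm:
  rows:
    - [[-0.016,-0.0468,0,0,150],[-0.016,-0.0468,0,0,150],[-0.016,-0.0468,0,0,150],[-0.016,-0.0468,0,0,150],[-0.016,-0.0468,0,0,150],[0,0,0,8,150],[0,0,0,8,150],[0,0,0,8,150]]

```text
t: 26.9
ee_pos: [0.4987, -0.1206, 0.1728]
ee_rot: [[-0.83, 0.558, -0.0], [0.558, 0.83, 0.0], [0.001, 0.0, -1.0]]
ft_force: [-0.5, 0.1, -0.2]
gripper_width: 0.0356
```

Request:
jog_arm:
  rows:
    - [[0,0,0,8,150],[0,0,0,8,150],[0,0,0,8,150],[0,0,0,8,150],[0,0,0,8,150],[0,0,0,8.5,150],[-0.0287,-0.0304,0,0,150],[-0.0287,-0.0304,0,0,150]]

```text
t: 27.7
ee_pos: [0.4465, -0.1851, 0.1729]
ee_rot: [[-0.142, 0.99, 0.0], [0.99, 0.142, 0.0], [0.0, 0.0, -1.0]]
ft_force: [-0.5, -1.9, -0.2]
gripper_width: 0.036
```

Request:
jog_arm:
  rows:
    - [[-0.0287,-0.0304,0,0,150],[-0.0287,-0.0304,0,0,150],[0,0,0,0,150],[0,0,0,0,150],[0,0,0,0,150],[0,0,0,0,150]]

```text
t: 28.3
ee_pos: [0.3953, -0.2494, 0.173]
ee_rot: [[-0.141, 0.99, 0.0], [0.99, 0.141, 0.0], [0.0, 0.0, -1.0]]
ft_force: [0.1, -0.6, -1.3]
gripper_width: 0.036
```

Run:
```python
from h import *
s=env.get_state(); print(s["t"],s["ee_pos"],s["ee_rot"][:2,0],s["gripper_width"])
im,P=grab("wrist","w14"); piece(im,P,s,270,370,80,260,hue=88)
```

```text
28.3 [ 0.39528149 -0.24940731  0.17303122] [-0.14105656  0.99000153] 0.03600114177837444
end x 0.0663 grasp x 0.0063 y at grasp -0.0034 tilt deg 1.0
widths [np.int64(9), np.int64(19), np.int64(19), np.int64(18), np.int64(18), np.int64(18), np.int64(18), np.int64(19), np.int64(19), np.int64(19), np.int64(19), np.int64(18), np.int64(17), np.int64(11), np.int64(11)] rows 140 259
```

View pics/w14.png

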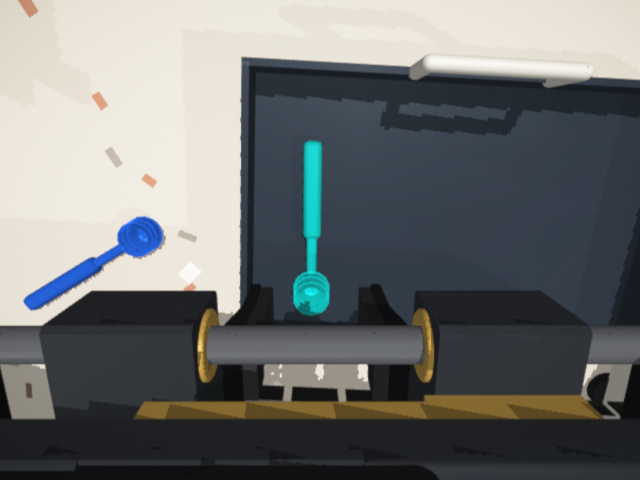

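Request:
jog_arm:
  rows:
    - [[0.0055,-0.0035,0.04,1,150],[0,0,0.04,0,150],[0,0,0.04,0,150],[0,0,0.025,0,150],[0,0,0.0142,0,150],[0,0,0,0,150],[0,0,0,0,150],[0,0,0,0,150]]

```text
t: 29.15
ee_pos: [0.3906, -0.2452, 0.0138]
ee_rot: [[-0.122, 0.993, 0.0], [0.993, 0.122, 0.0], [0.0, 0.0, -1.0]]
ft_force: [-0.3, 0.3, -0.9]
gripper_width: 0.0358
```

Request:
jog_arm:
  rows:
    - [[0,0,0,0,150],[0,0,0,0,150],[0,0,0,0,150]]

```text
t: 29.45
ee_pos: [0.3902, -0.2457, 0.0139]
ee_rot: [[-0.121, 0.993, 0.0], [0.993, 0.121, -0.0], [-0.0, 0.0, -1.0]]
ft_force: [-0.0, 0.5, 0.5]
gripper_width: 0.0355
```

Request:
jog_arm:
  rows:
    - [[0,0,0,0,255],[0,0,0,0,255],[0,0,0,0,255],[0,0,0,0,255],[0,0,0,0,255],[0,0,-0.004,0,255],[0,0,0,0,255],[0,0,0,0,255]]
  grip_force: 20

```text
t: 30.25
ee_pos: [0.3902, -0.2458, 0.018]
ee_rot: [[-0.121, 0.993, 0.0], [0.993, 0.121, -0.0], [-0.0, 0.0, -1.0]]
ft_force: [0.4, 0.5, -0.4]
gripper_width: 0.0136
```

Request:
jog_arm:
  rows:
    - [[0,0,-0.03,0,255],[0,0,-0.05,0,255],[0,0,-0.05,0,255],[0,0,-0.02,0,255],[0.028,0.0311,0,0,255],[0.028,0.0311,0,0,255],[0.028,0.0311,0,0,255],[0.028,0.0311,0,0,255]]
  grip_force: 25

```text
t: 31.05
ee_pos: [0.5008, -0.1183, 0.168]
ee_rot: [[-0.12, 0.993, 0.0], [0.993, 0.12, -0.001], [-0.001, 0.0, -1.0]]
ft_force: [0.9, -0.3, -0.2]
gripper_width: 0.0138
```

Request:
jog_arm:
  rows:
    - [[0,0,0,0,255],[0,0,0,0,255],[0,0,0,0,255]]

```text
t: 31.35
ee_pos: [0.4992, -0.1207, 0.1675]
ee_rot: [[-0.119, 0.993, -0.001], [0.993, 0.119, -0.001], [-0.0, -0.001, -1.0]]
ft_force: [-0.3, -0.1, -0.1]
gripper_width: 0.0133
```

Run:
```python
from h import *
s=env.get_state(); print(s["t"],s["ee_pos"],s["ee_rot"][:2,0],s["gripper_width"])
im,P=grab("top","t5"); print(tote(im)); print(tooldelta([.4871,.2007,.167]))
crop(im,200,100,520,310,"c11",2.5)
```

```text
31.35 [ 0.49919447 -0.12072517  0.16750742] [-0.11945488  0.9928395 ] 0.01332285632846046
[(2378.0, ((270.2779235839844, 243.64988708496094), (34.49934768676758, 72.76309204101562), 9.246112823486328))]
[0.32085823 0.02619267 0.00038617]
```

View pics/c11.png

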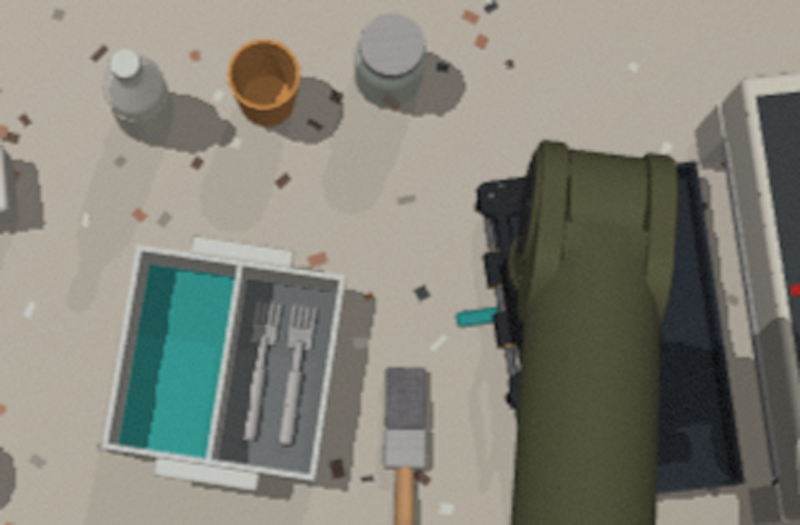

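Request:
jog_arm:
  rows:
    - [[0.0464,0.0016,0,0,255],[0.0464,0.0016,0,0,255],[0.0464,0.0016,0,0,255],[0.0464,0.0016,0,0,255],[0.0464,0.0016,0,0,255],[0.0464,0.0016,0,0,255],[0.0464,0.0016,0,0,255],[0,0,0,-8.2,255]]

```text
t: 32.2
ee_pos: [0.47, 0.2108, 0.1685]
ee_rot: [[-0.27, 0.963, 0.001], [0.963, 0.27, 0.004], [0.003, 0.002, -1.0]]
ft_force: [-0.7, -0.1, 0.2]
gripper_width: 0.0135
```

Request:
jog_arm:
  rows:
    - [[0,0,0,-8.2,255],[0,0,0,-8.2,255],[0,0,0,-8.2,255],[0,0,0,-8.2,255],[0,0,0,-8.2,255],[0,0,0,-8.2,255],[0,0,0,-8.2,255],[0,0,0,-7.9,255]]

```text
t: 33.0
ee_pos: [0.4722, 0.2024, 0.1677]
ee_rot: [[-0.987, 0.163, 0.0], [0.163, 0.987, -0.001], [-0.0, -0.001, -1.0]]
ft_force: [-0.1, 0.3, -0.3]
gripper_width: 0.0133
```

Request:
jog_arm:
  rows:
    - [[0,0,0,0,255],[0,0,0,0,255],[0,0,0,0,255],[0,0,0,0,255]]

```text
t: 33.4
ee_pos: [0.4719, 0.204, 0.1678]
ee_rot: [[-0.986, 0.168, 0.0], [0.168, 0.986, -0.0], [-0.0, -0.0, -1.0]]
ft_force: [1.0, 0.6, -0.3]
gripper_width: 0.0137
```

Run:
```python
from h import *
s=env.get_state(); print(s["t"],s["ee_pos"],s["ee_rot"][:2,0],s["gripper_width"])
im,P=grab("wrist","w15")
```

```text
33.4 [0.47191954 0.20401043 0.16781689] [-0.98583441  0.1677215 ] 0.01365885154702407
```

View pics/w15.png

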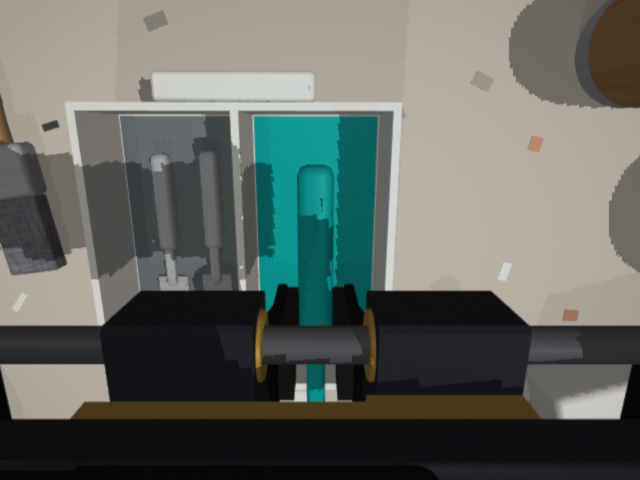

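Request:
jog_arm:
  rows:
    - [[0,0,0.04,0,255],[0,0,0.04,0,255],[0,0,0.04,0,255],[0,0,0.02,0,255],[0,0,0.0145,0,255],[0,0,0,0,255],[0,0,0,0,255],[0,0,0,0,255]]

```text
t: 34.25
ee_pos: [0.4731, 0.2048, 0.0148]
ee_rot: [[-0.986, 0.166, 0.003], [0.166, 0.986, 0.001], [-0.003, 0.001, -1.0]]
ft_force: [-0.1, -0.3, -0.9]
gripper_width: 0.0138
```

Request:
jog_arm:
  rows:
    - [[0,0,0,0,180],[0,0,0,0,180],[0,0,0,0,180],[0,0,0,0,180],[0,0,-0.02,0,180],[0,0,-0.04,0,180],[0,0,-0.05,0,180],[0,0,-0.05,0,180]]

```text
t: 35.05
ee_pos: [0.4712, 0.2042, 0.1747]
ee_rot: [[-0.986, 0.165, -0.001], [0.165, 0.986, -0.0], [0.001, -0.0, -1.0]]
ft_force: [1.1, -0.2, 0.1]
gripper_width: 0.0257
```

Run:
```python
from h import *
s=env.get_state(); print(s["t"],s["ee_pos"],s["gripper_width"])
im,P=grab("wrist","w16")
im,P=grab("scene"); crop(im,100,130,420,330,"c12",2.5)
```

```text
35.05 [0.4711531  0.20424497 0.17471254] 0.025676101277670598
```

View pics/w16.png

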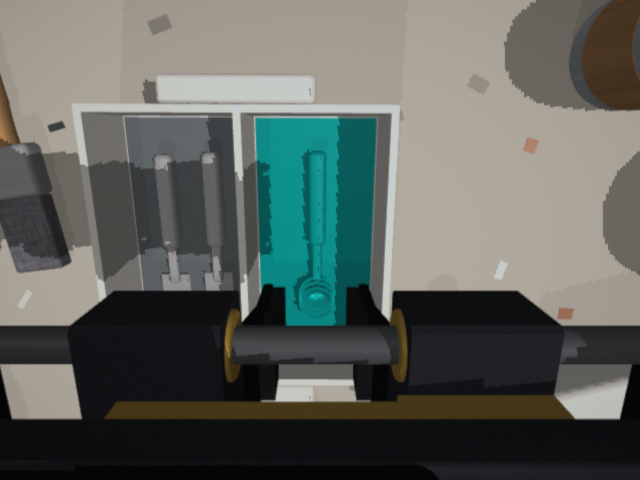

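View pics/c12.png

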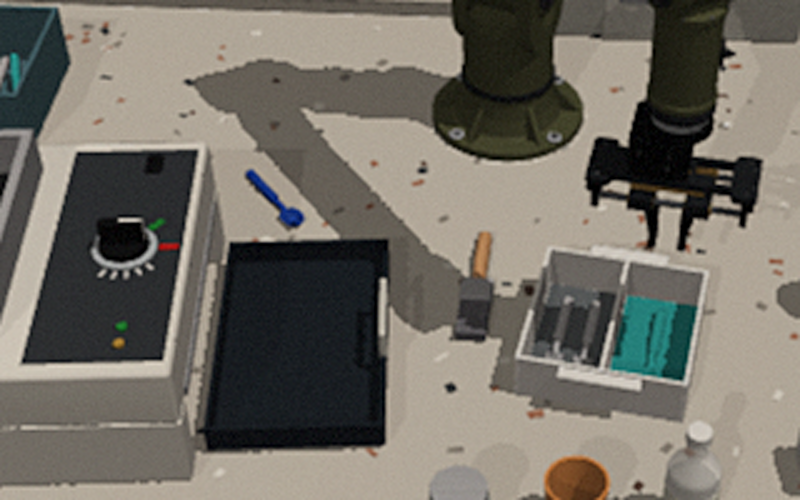

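The spoon lies in the turquoise lane, the two forks in the grey lane, and the tray is empty. Now pushing the tray home.

Request:
jog_arm:
  rows:
    - [[-0.0092,-0.0422,0,0,255],[-0.0092,-0.0422,0,0,255],[-0.0092,-0.0422,0,0,255],[-0.0092,-0.0422,0,0,255],[-0.0092,-0.0422,0,0,255],[-0.0092,-0.0422,0,0,255],[-0.0092,-0.0422,0,0,255],[0,0,0,8.3,255]]

```text
t: 35.95
ee_pos: [0.4855, -0.1052, 0.1727]
ee_rot: [[-0.948, 0.318, -0.001], [0.318, 0.948, -0.002], [0.0, -0.003, -1.0]]
ft_force: [0.7, -0.4, -0.6]
gripper_width: 0.0004
```

Request:
jog_arm:
  rows:
    - [[0,0,0,8.3,255],[0,0,0,8.3,255],[0,0,0,8.3,255],[0,0,0,8.3,255],[0,0,0,8.3,255],[0,0,0,8.3,255],[0,0,0,8.3,255],[0,0,0,8.5,255]]

```text
t: 36.75
ee_pos: [0.4861, -0.0976, 0.173]
ee_rot: [[-0.091, 0.996, -0.001], [0.996, 0.091, -0.0], [0.0, -0.001, -1.0]]
ft_force: [-0.1, 1.1, 0.2]
gripper_width: 0.0003
```

Request:
jog_arm:
  rows:
    - [[0,0,0.02,0,255],[0,0,0,0,255],[0,0,0,0,255],[0,0,0,0,255]]

```text
t: 37.15
ee_pos: [0.4867, -0.0977, 0.1539]
ee_rot: [[-0.097, 0.995, 0.001], [0.995, 0.097, -0.0], [-0.0, 0.001, -1.0]]
ft_force: [0.6, 0.4, 0.1]
gripper_width: 0.0004
```

Run:
```python
from h import *
s=env.get_state(); print(s["t"],s["ee_pos"],s["ee_rot"][:2,0],s["gripper_width"])
im,P=grab("wrist","w17"); im,P=grab("top"); crop(im,340,140,540,310,"c13",4)
```

```text
37.15 [ 0.486683   -0.09768809  0.15389387] [-0.09700193  0.99528416] 0.00037278558016269343
```

View pics/w17.png

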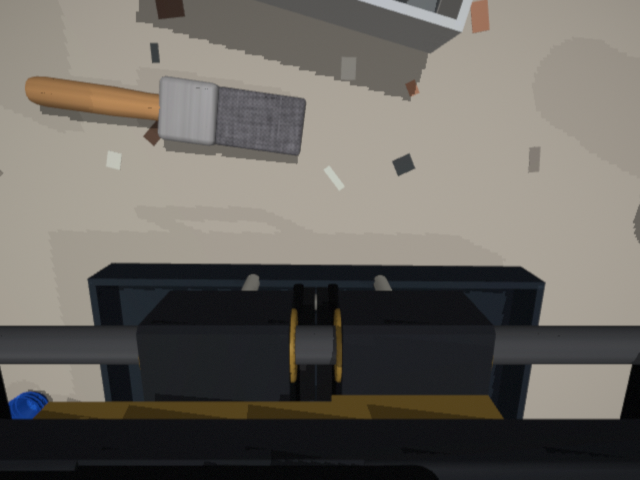

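View pics/c13.png

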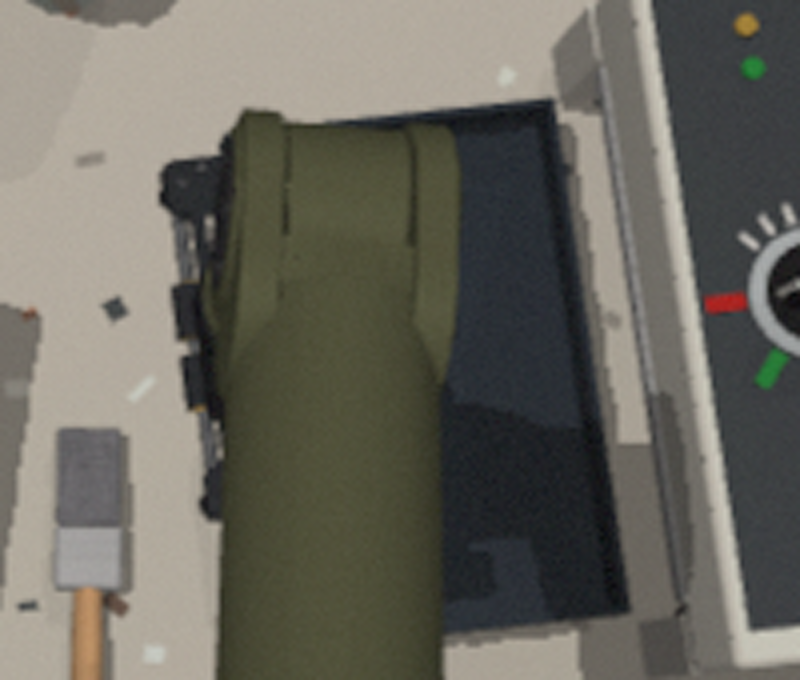

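Run:
```python
from h import *
for uv,z in(((316,266),.044),((316,283),.044),((252,276),.078),((382,278),.078)): print(tooldelta(onz("wrist",uv,z)).round(4))
```

```text
[-0.0175  0.0002  0.11  ]
[-0.03    0.0002  0.11  ]
[-0.0127 -0.0389  0.076 ]
[-0.014   0.0405  0.0761]
```

Request:
jog_arm:
  rows:
    - [[0.01,0,0.03,0,255],[0,0,0.04,0,255],[0,0,0.026,0,255],[0,0,0,0,255],[-0.01,0,0,0,255],[-0.015,0,0,0,255],[-0.02,0,0,0,255],[-0.02,0,0,0,255]]

```text
t: 38.05
ee_pos: [0.4932, -0.1537, 0.0593]
ee_rot: [[-0.096, 0.995, 0.003], [0.995, 0.096, -0.0], [-0.001, 0.003, -1.0]]
ft_force: [0.9, 3.0, 0.0]
gripper_width: 0.0004
```

Request:
jog_arm:
  rows:
    - [[-0.02,0,0,0,255],[-0.02,0,0,0,255],[-0.015,0,0,0,255],[-0.005,0,0,0,255],[0,0,0,0,255],[0,0,0,0,255]]

```text
t: 38.65
ee_pos: [0.4975, -0.2122, 0.0576]
ee_rot: [[-0.097, 0.995, 0.0], [0.995, 0.097, -0.0], [-0.0, 0.0, -1.0]]
ft_force: [0.4, 1.1, 0.8]
gripper_width: 0.0006
```

Expected stop near y ≈ -0.223; creeping until the force rises.

Request:
jog_arm:
  rows:
    - [[-0.005,0,0,0,255],[-0.004,0,0,0,255],[-0.002,0,0,0,255],[0,0,0,0,255],[0,0,0,0,255]]

```text
t: 39.15
ee_pos: [0.4983, -0.2191, 0.0572]
ee_rot: [[-0.099, 0.995, -0.002], [0.995, 0.099, 0.005], [0.005, -0.002, -1.0]]
ft_force: [-2.1, 8.0, 4.9]
gripper_width: 0.0002
```

Request:
jog_arm:
  rows:
    - [[-0.003,0,0,0,255],[0,0,0,0,255],[0,0,0,0,255]]

```text
t: 39.45
ee_pos: [0.4983, -0.2192, 0.0572]
ee_rot: [[-0.101, 0.995, -0.004], [0.995, 0.101, 0.008], [0.009, -0.003, -1.0]]
ft_force: [-4.1, 13.5, 8.5]
gripper_width: 0.0006
```

Request:
jog_arm:
  rows:
    - [[0.02,0,0,0,255],[0,0,-0.05,0,255],[0,0,-0.05,0,255],[0,0,-0.05,0,255],[0,0,-0.05,0,255],[0,0,-0.05,0,120],[-0.02,0,-0.015,0,120],[-0.04,0,0,0,120]]

```text
t: 40.25
ee_pos: [0.5055, -0.2634, 0.3276]
ee_rot: [[-0.103, 0.995, 0.008], [0.995, 0.103, -0.005], [-0.005, 0.007, -1.0]]
ft_force: [0.6, -0.3, 0.5]
gripper_width: 0.017
```

Request:
jog_arm:
  rows:
    - [[-0.04,0,0,0,120],[-0.04,0,0,0,120],[-0.04,0,0,0,120],[-0.03,0,0,0,120],[0,0,0,0,120],[0,0,0,0,120],[0,0,0,0,120],[0,0,0,0,120]]

```text
t: 41.05
ee_pos: [0.5178, -0.4136, 0.3229]
ee_rot: [[-0.099, 0.995, 0.001], [0.995, 0.099, -0.0], [-0.001, 0.001, -1.0]]
ft_force: [-1.5, 0.8, 0.1]
gripper_width: 0.0463
```

Run:
```python
from h import *
s=env.get_state(); print(s["t"],s["ee_pos"],s["ee_rot"][:2,0],s["gripper_width"],s["joints"])
print(tooldelta([.516,-.4167,.196]))
im,P=grab("wrist","w18"); im,P=grab("top"); crop(im,400,130,540,310,"c14",4)
```

```text
41.05 [ 0.517799   -0.41360192  0.32293983] [-0.09888687  0.99509855] 0.046253020454142625 [ 52.10797755  19.99905413 -21.83297193  70.89526039   7.31274602
  90.39227444  37.20838571]
[-0.00284018 -0.00216299  0.12694018]
```

View pics/w18.png

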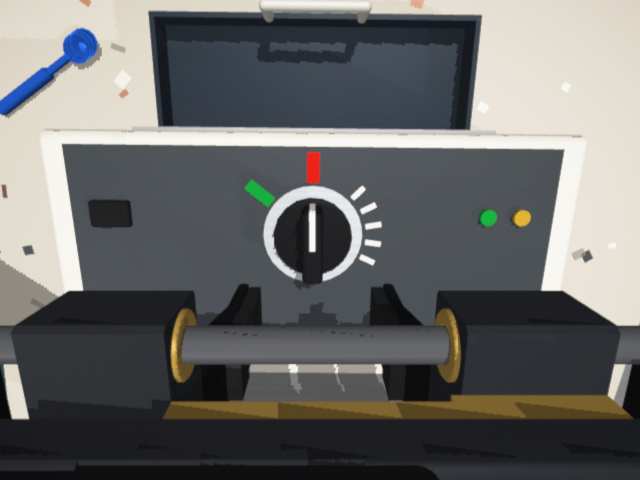

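View pics/c14.png

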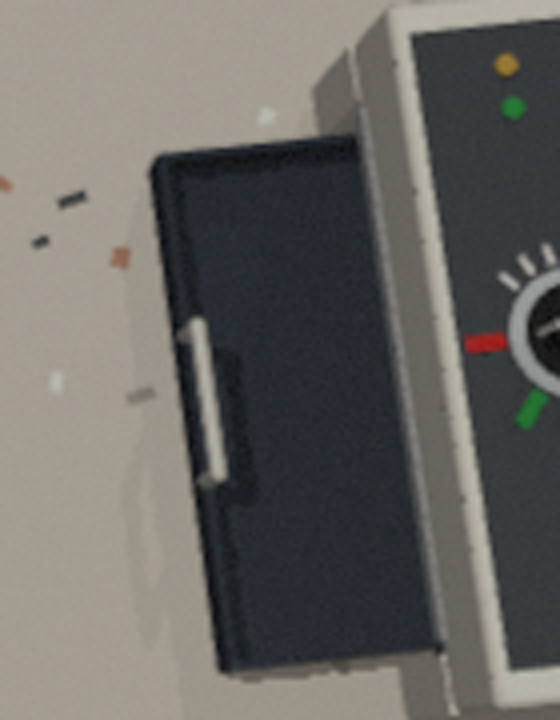

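The handle pixels match their start position to within half a pixel, so the tray is home and empty, and the dial is still at stop. Now setting standby.

Request:
jog_arm:
  rows:
    - [[-0.003,-0.002,0.03,0,120],[0,0,0.04,0,120],[0,0,0.035,0,120],[0,0,0.0215,0,120],[0,0,0,0,120],[0,0,0,0,120],[0,0,0,0,255],[0,0,0,0,255]]
  grip_force: 20

```text
t: 41.95
ee_pos: [0.5156, -0.4183, 0.1961]
ee_rot: [[-0.097, 0.995, 0.0], [0.995, 0.097, -0.0], [-0.0, 0.0, -1.0]]
ft_force: [-1.1, 0.4, -0.8]
gripper_width: 0.0369
```

Request:
jog_arm:
  rows:
    - [[0,0,0,0,255],[0,0,0,0,255],[0,0,0,0,255],[0,0,0,0,255]]

```text
t: 42.35
ee_pos: [0.516, -0.4183, 0.1958]
ee_rot: [[-0.097, 0.995, 0.001], [0.995, 0.097, -0.0], [-0.0, 0.001, -1.0]]
ft_force: [1.9, -0.6, -0.0]
gripper_width: 0.0137
```

Request:
jog_arm:
  rows:
    - [[0,0,0,-7.4,255],[0,0,0,-7.4,255],[0,0,0,-7.4,255],[0,0,0,-7.4,255],[0,0,0,-7.4,255],[0,0,0,-7.4,255],[0,0,0,-7.2,255],[0,0,0,0,255]]

```text
t: 43.15
ee_pos: [0.5173, -0.4175, 0.1959]
ee_rot: [[-0.841, 0.541, 0.003], [0.541, 0.841, 0.001], [-0.002, 0.002, -1.0]]
ft_force: [5.6, 0.0, -2.8]
gripper_width: 0.014
```

Request:
jog_arm:
  rows:
    - [[0,0,0,0,255],[0,0,0,0,255],[0,0,0,0,120],[0,0,0,0,120],[0,0,0,0,120],[0,0,-0.04,0,120],[0,0,-0.05,0,120],[0,0,-0.04,0,120]]

```text
t: 43.95
ee_pos: [0.515, -0.4187, 0.3285]
ee_rot: [[-0.839, 0.544, 0.0], [0.544, 0.839, -0.001], [-0.001, -0.001, -1.0]]
ft_force: [1.3, -0.6, 0.6]
gripper_width: 0.0454
```

Request:
jog_arm:
  rows:
    - [[0,0,0,0,120],[0,0,0,0,120],[0,0,0,0,120],[0,0,0,0,120]]

```text
t: 44.35
ee_pos: [0.5147, -0.4182, 0.3238]
ee_rot: [[-0.84, 0.543, -0.003], [0.543, 0.84, 0.002], [0.003, -0.0, -1.0]]
ft_force: [0.0, -0.1, -0.2]
gripper_width: 0.0464
```

Run:
```python
from h import *
s=env.get_state(); print(s["t"],s["ee_pos"],s["ee_rot"][:2,0],s["gripper_width"])
im,P=grab("wrist","w19")
crop(im,220,130,420,290,"c15",4)
im,P=grab("top","t6"); print(tote(im)); im,P=grab("scene","s6")
```

```text
44.35 [ 0.5146538  -0.41822732  0.32378917] [-0.83983233  0.54283508] 0.046415857959793784
[(2376.0, ((270.34588623046875, 243.66094970703125), (34.36162567138672, 72.76309204101562), 9.246112823486328))]
```

View pics/c15.png

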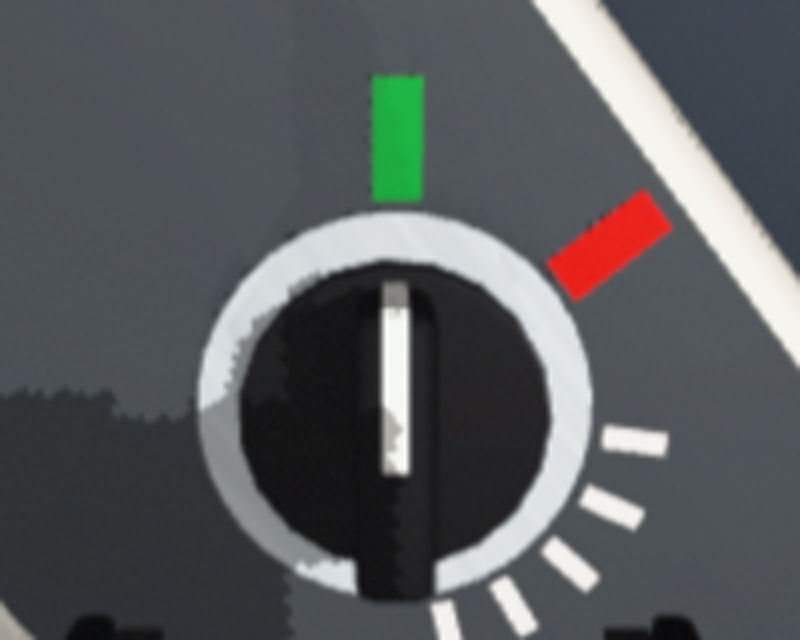

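View pics/t6.png

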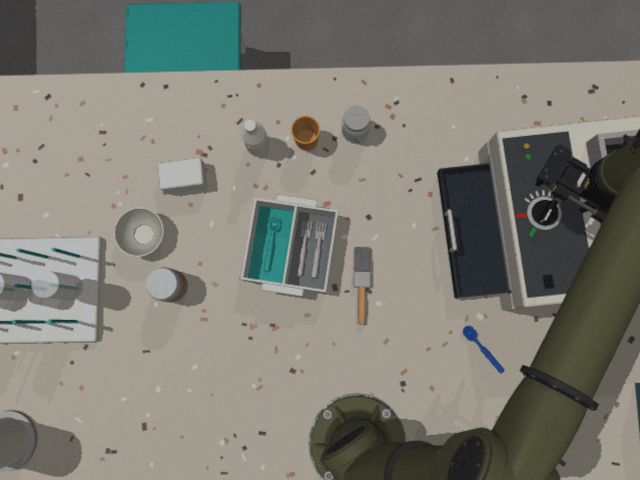

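Run:
```python
from h import *
t=cv2.imread("pics/t6.png"); crop(t,235,185,345,305,"c16",5)
a=cv2.imread("pics/top0.png")[160:300,435:500].astype(int); b=t[160:300,435:500].astype(int)
d=abs(a-b).sum(2); print("handle region diff",(d[45:95,5:25]>90).sum(), "front-wall", (d[:,0:12]>90).sum())
```

```text
handle region diff 0 front-wall 0
```

View pics/c16.png

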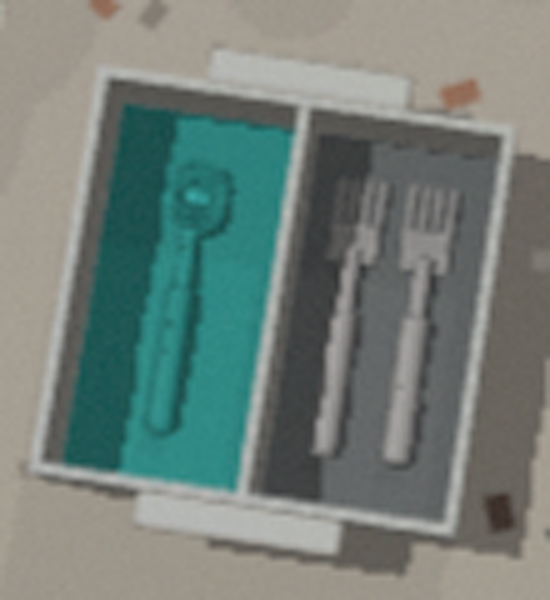

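The crop shows all three pieces wholly inside their lanes. The tray front matches the start picture, and the pointer is on green. Handing in.

```bash
python3 -c "
from cell import env
print(env.sign_off())"
```

```text
the job is handed in; nothing more can be done
None
```

The job is done and handed in at about 44.5 s of the 210 s allowed. I turned the dial to red stop, pulled the tray out to its end stop, and sorted the pieces. The tray held three: two forks went into the grey lane and one spoon into the turquoise lane. Then I pushed the empty tray home to its stop and set the dial to green standby.

- **Failed step:** my first grasp of the first fork slipped off because the fingers closed too high. The fork stayed in the tray, and the second, deeper grasp held.
- **Disagreement:** the wrist and top views differed by about 10 mm on the pieces, because I read the wrist pose late, while the arm was still settling. I let the arm settle before the later measurements.
- **Last checks:**
  - All three pieces lie wholly inside their lanes.
  - The tray front and handle match the start picture with no differing pixels.
  - The pointer is in line with the green mark.
  - The tote and the other things on the counter look unmoved in the top view.

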